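# Clear the shaker rack, seat the portafilter behind it, restore the rack

### The arm

A 6-joint arm with a two-finger parallel gripper is mounted at the origin on a cart in front of the work surface, level with it; the furniture and walls round the work are solid. World frame = base frame: x ahead of the robot, y to its left, z up, the work surface at z = 0. Lengths are in mm, angles in rad, forces in N, time in s.
With the tool pointing down it reaches from about 150 to 775 mm from the base axis. Payload 6.1 kg.
Tool frame: the origin (TCP) lies between the finger pads, 19 mm behind the fingertips; this is the grasp point; z points along the fingers, y is the line along which they close (so a half turn about z gives the same grasp; the last joint's range is limited). The gripper opens to 85 mm and grips with 20 to 120 N. Pads are 22 mm wide; open, the fingers measure 114 mm over their backs; the gripper's body (76 mm by 85 mm) begins 54 mm behind the grasp point. The pads swing forward as they close: fully open they stand 13 mm farther back than shut.
Start: joints at [1.238, 0.126, -0.04, 1.405, 0, 1.571], TCP at [171.506, 496.18, 249.995] pointing down, gripper open.
Joint ranges: [-2.72, 2.72], [-0.95, 1.95], [-1.27, 1.35], [-1.78, 2.02], [-1.46, 1.47], [-3.14, 3.14]. Speed limits (rad/s): [2.39, 2.39, 3.01, 3.14, 3.14, 3.14].

### API

Orientations are given as a unit quaternion [x, y, z, w].
In Python, from cell import arm, snapshot, recognise, masks_of, landmark_of gives the robot as it stands.
- The arm moves only by the tool move_arm, never from a script. Its argument "commands" is a list of rows, each a list of 6 numbers: the shift along the tool's x, y, z in m, then the turn, a rotation vector about the tool's x, y, z in units of 6 degrees (1.0 is 6 degrees). In form: [[x, y, z, ax, ay, az], ...]. A call has 1 to 10 rows; each row is the pose to reach, as a shift and turn from the pose commanded when the call began, along the tool's axes at that moment; what a row does not reach only later rows make up. A row lasts 1/12 s, in which the tool goes at most 41.7 mm and 7.16 degrees, less where a joint would pass 70% of its speed; a pose out of reach is approached as far as the arm can. A call with a gripper value outside its range is refused whole. "hand" is the finger opening in m, from 0 to 0.0854, set as the call begins (left out, the last holds). The fingers move at their own pace and stop on an object; "force" is the grip in N (left out, the last holds). Time passes only in rows, so rows that repeat a pose let the fingers close. It gives the time, the measured TCP pose, the force, the opening and the grip force at its end, in the units of the state.
- arm.read_state(): the state, without advancing time (a new reading comes with each control period).
- snapshot(name): name is "scene" or "top" or "wrist"; returns a dict with "image" (384x512x3 uint8, blue, green, red), "vfov" (degrees; the focal length in pixels is half the picture's height over the tangent of half this angle, whatever the lens; pixels are square), "cx", "cy" (the principal point, pixels), "R" (3x3) and "t" (3): a world point X has camera coordinates R X + t. Camera axes: x right, y down, z forward; pixel columns grow to the right and rows downward; lengths in mm; the calibration is good to about 2 mm. A picture is of the moment at which its call begins. There is no depth.
- arm.close_job(): hands the job in; it is judged then, once.
Trained networks look in a picture, given as the dict that the camera call returned (one of the last four; its "shot" number tells which), for a name from the list of things; names that differ only in an ending like _2 or _b are one class to them, and where a whole thing is asked for, a point or a joint stands for the part that bears it (a point fixed in the world has none). Each returns a list of dicts, best first, with "conf" (0 to 1); they miss things now and then, are a little off and sometimes report something else, mostly with a low value. They report only what shows in the picture. A call takes as long as a camera call. They do not tell look-alikes from the thing itself.
- recognise(picture, thing): "extent" ([left, top, width, height] in pixels, round what is visible of it).
- masks_of(picture, thing): "pixels" (384x512 bool, what is visible of it) and "extent" ([left, top, width, height] in pixels, round what is visible of it).
- landmark_of(picture, thing): "point" ([column, row] in pixels: a listed point, or the origin of a listed thing).
The state is a dict: "clock": time; "joint_pos": joint angles; "qd": joint speeds; "joint_torque": joint torques, N m; "ee_pos": TCP position; "tcp_rot": TCP orientation; "force": force on the tool from outside, world axes, zero at the start; "ft_torque": the same for the moment, N m; "finger_gap": opening from 0.0 (shut) to 1.0 (fully open); "grip_force": force on a finger pad.
Only numpy, scipy, OpenCV 4.12 (cv2) and the standard library are available. Lean on these libraries where they do the work, as an engineer would, in place of code of your own. Each camera call takes 0.05 s, during which the arm holds its last target. There are 200 camera calls.

### The job

The portafilter is wedged behind the shaker rack and its handle cannot be gripped while the shakers are there. Move all three shakers out of the rack and stand them upright on the steel drip tray, then seat the portafilter in the tamping stand, basket in the round seat and handle in the saddle, keeping it level so the coffee stays in. Only then put the shakers back, each in the same cup of the rack that it came from, and leave everything standing still.

Things in the scene. Friction and masses are not known exactly. Their poses are not given: they have to be found in the camera images.
- green_jar: Shaker: round spice jar, 44 mm across, 105 mm tall, green label, brown and green cap (the top 20 mm). Upright; origin at the centre of its underside, z up. About 0.11 kg. At the start in one of the rack's three cups, any of them.
- blue_jar: Shaker: round spice jar, 40 mm across, 105 mm tall, blue label, black cap (the top 20 mm). Upright; origin at the centre of its underside, z up. About 0.11 kg. At the start in one of the rack's three cups, any of them.
- cocoa_shaker: Shaker: round steel cocoa dredger, 45 mm across, 97 mm tall, straight sides with a black band low down and a domed lid with small holes (the lid is the top 21 mm). Upright; origin at the centre of its underside, z up. About 0.13 kg. At the start in one of the rack's three cups, any of them.
- portafilter: Espresso portafilter, 229 mm long, 0.5 kg, lying behind the rack: steel basket of coffee and round black handle, +x along the handle. Origin under the balance point. Basket axis at x=-79 mm: 72 wide, ears 88, rim z=57, spouts down to z=0, flat belly 61 wide at z=12. Neck 16 mm rod, x -45 to -5, z=38. Handle 30 mm thick, axis z=36 at x=-10 falling to 17 at x=115; grip across y near x=0, TCP z=40.
- shaker_rack: Fixed dark board 192x60x6 mm with three steel cups in a row at y=-66, 0, +66 mm of its frame, rims at z=15 mm, 55 mm wide inside at the bottom, flared to 59 at the mouth; shakers stand in them at z=6 mm, about 22 mm apart (grip them across the row). Origin: centre of the underside; x away from the robot (yaw within 0.15 rad).
- tamping_stand: Fixed dark board with round steel seat and steel saddle, left or right of the rack. Frame as of a seated portafilter: +x along the handle, towards the robot; a seated portafilter has its origin 8 mm above this origin, axes parallel. Seat at x=-79 mm: 76 wide inside, flared to 86 at its rim z=34; black floor z=20 with 32 mm hole for the spouts. Saddle at x=75: floor z=17, arms 46 apart up to z=38.
- drip_tray: Fixed stainless drip tray with slotted grid, the side area, on the other side of the rack from the stand; empty at the start. 142 mm (its x) by 215 mm (its y, to or from the robot); rim 20 mm high, the flat grid on which things stand at z=18 mm. Origin: centre of the underside.
Mind the look-alikes: they are no part of the job. Leave any purple or yellow look-alike of the blue_jar alone.

How it is judged (in metres and radians):
On the way, in this order (a step that is already met when the one before it is completed fails the run):
1. all three shakers stand upright on the drip tray, let go (x of green_jar in the frame of drip_tray between -0.07 and 0.07 m and y of green_jar in the frame of drip_tray between -0.107 and 0.107 m and z of green_jar in the frame of drip_tray between 0.01 and 0.026 m and angle between each of green_jar, blue_jar, cocoa_shaker's own z axis and vertical below 0.15 rad and x of blue_jar in the frame of drip_tray between -0.07 and 0.07 m and y of blue_jar in the frame of drip_tray between -0.107 and 0.107 m and z of blue_jar in the frame of drip_tray between 0.01 and 0.026 m and x of cocoa_shaker in the frame of drip_tray between -0.07 and 0.07 m and y of cocoa_shaker in the frame of drip_tray between -0.107 and 0.107 m and z of cocoa_shaker in the frame of drip_tray between 0.01 and 0.026 m and contact force between the fingers and green_jar below 0.5 N and contact force between the fingers and blue_jar below 0.5 N and contact force between the fingers and cocoa_shaker below 0.5 N), for 0.2 s.
2. with the shakers still on the tray, the portafilter is seated in the tamping stand and let go (horizontal distance between portafilter and tamping_stand below 0.01 m and z of portafilter in the frame of tamping_stand between 0.002 and 0.014 m and angle between the x axis of portafilter and the x axis of tamping_stand, either way round below 0.12 rad and angle between portafilter's own z axis and vertical below 0.12 rad and contact force between the fingers and portafilter below 0.5 N and x of green_jar in the frame of drip_tray between -0.07 and 0.07 m and y of green_jar in the frame of drip_tray between -0.107 and 0.107 m and z of green_jar in the frame of drip_tray between 0.01 and 0.026 m and angle between each of green_jar, blue_jar, cocoa_shaker's own z axis and vertical below 0.15 rad and x of blue_jar in the frame of drip_tray between -0.07 and 0.07 m and y of blue_jar in the frame of drip_tray between -0.107 and 0.107 m and z of blue_jar in the frame of drip_tray between 0.01 and 0.026 m and x of cocoa_shaker in the frame of drip_tray between -0.07 and 0.07 m and y of cocoa_shaker in the frame of drip_tray between -0.107 and 0.107 m and z of cocoa_shaker in the frame of drip_tray between 0.01 and 0.026 m), for 0.2 s.
At the end, for the whole second after the job is handed in: The portafilter is seated in the tamping stand: origins within 10 mm in plan, its origin 2 to 14 mm above the stand's, axes within 0.12 rad, level within 0.12 rad. Each shaker stands within 12 mm of where it was at the start, upright within 0.12 rad. All four are at rest (horizontal distance between portafilter and tamping_stand below 0.01 m and z of portafilter in the frame of tamping_stand between 0.002 and 0.014 m and angle between the x axis of portafilter and the x axis of tamping_stand, either way round below 0.12 rad and angle between each of portafilter, green_jar, blue_jar, cocoa_shaker's own z axis and vertical below 0.12 rad and distance of each of green_jar, blue_jar, cocoa_shaker from where it was at the start of the episode below 0.012 m and linear speed of each of green_jar, blue_jar, cocoa_shaker, portafilter below 0.03 m/s and angular speed of each of green_jar, blue_jar, cocoa_shaker, portafilter below 0.3 rad/s); the robot touches nothing.
It fails at once if a shaker is knocked over or tipped (more than 0.7 rad) (angle between any of green_jar, blue_jar, cocoa_shaker's own z axis and vertical above 0.7 rad).
It fails at once if the portafilter is tipped so that coffee spills (more than 0.6 rad) (angle between portafilter's own z axis and vertical above 0.6 rad).
It also fails if it takes over 125 s, if anything falls off the work surface, if the arm or the gripper's body presses on something with over 40 N, if the wrist force passes 120 N, or if a joint passes its speed limit or range.

## Working session

There is one attempt and no reset: what is moved stays moved. The work goes in short steps, Python scripts to look and compute and a tool call to move; the robot and the scene stay as the last step left them, time stands still between calls to the robot, and variables do not carry over. Pictures are saved under pics/ and viewed, at most 14 in all, crops included, and the job is handed in when it is done.

Besides the shell and the picture viewer there is one more tool, called after "Call:" as a command line: name --pt "numbers of a row" for each row, then --argument value for the rest. move_arm: Moves the arm, as the interface text tells. Its arguments: {"type":"object","properties":{"commands":{"type":"array"},"hand":{"type":"number"},"force":{"type":"number"}},"required":["commands"]}

```bash
ls; mkdir -p pics; cat > h.py <<'E'
import numpy as np, cv2
from cell import arm, snapshot, recognise, masks_of, landmark_of
def ray(p,u,v):
    f=p["image"].shape[0]/2/np.tan(np.radians(p["vfov"])/2)
    R=np.array(p["R"]);t=np.array(p["t"])
    d=R.T@np.array([(u-p["cx"])/f,(v-p["cy"])/f,1]);c=-R.T@t
    return c,d
def atz(p,u,v,z):
    c,d=ray(p,u,v);return c+d*(z-c[2])/d[2]
def proj(p,X):
    f=p["image"].shape[0]/2/np.tan(np.radians(p["vfov"])/2)
    q=np.array(p["R"])@np.array(X,float)+np.array(p["t"]);return np.array([p["cx"]+f*q[0]/q[2],p["cy"]+f*q[1]/q[2]])
E
python3 - <<'E'
from h import *
s=arm.read_state();print({k:np.round(v,3).tolist() for k,v in s.items()})
for n in("scene","top"):
    p=snapshot(n);cv2.imwrite(f"pics/{n}0.png",cv2.resize(p["image"],(800,600),interpolation=cv2.INTER_CUBIC))
    c,_=ray(p,0,0);print(n,"cam",c.round(),p["vfov"])
    for k,z in(("green_jar",0),("blue_jar",0),("cocoa_shaker",0),("portafilter",0),("shaker_rack",0),("tamping_stand",0),("drip_tray",0)):
        for d in landmark_of(p,k)[:3]: print(k,"lm",np.round(d["point"],1),round(d["conf"],2),atz(p,*d["point"],6 if 'jar' in k or 'cocoa' in k else 0).round(1))
        for d in recognise(p,k)[:3]: print(k,"box",np.round(d["extent"],1),round(d["conf"],2))
E
```

```text
pics
{'clock': 0.0, 'joint_pos': [1.238, 0.126, -0.041, 1.405, -0.0, 1.571], 'qd': [-0.002, -0.001, -0.0, -0.0, -0.001, 0.002], 'joint_torque': [-0.002, -43.591, 35.293, 0.017, -0.0, 0.0], 'ee_pos': [171.401, 495.833, 249.226], 'tcp_rot': [0.166, 0.986, -0.001, -0.0], 'force': [0.137, -0.439, 0.657], 'ft_torque': [0.005, -0.005, 0.023], 'grip_force': 0.0, 'finger_gap': 1.001}
scene cam [1187. -347. 1032.] 45.801752893650686
green_jar lm [232.7 200.9] 0.93 [542.5 -35.9   6. ]
green_jar box [223.7 173.4  20.   37.3] 0.88
green_jar box [ 96.9 182.7  86.5  85.4] 0.22
blue_jar lm [254.1 244.6] 0.88 [690.4 -48.4   6. ]
blue_jar lm [203.7 261.3] 0.72 [ 674.8 -183.8    6. ]
blue_jar lm [212.1 210.8] 0.62 [ 546.3 -100.2    6. ]
blue_jar box [191.  230.   19.8  41.3] 0.78
blue_jar box [247.1 221.5  17.   32.2] 0.76
blue_jar box [199.2 189.6  67.1  35.7] 0.66
cocoa_shaker lm [255.6 197.1] 0.88 [559.9  26.3   6. ]
cocoa_shaker box [248.7 171.4  16.   29.6] 0.57
portafilter box [213.9 182.   79.8  51. ] 0.86
shaker_rack lm [235.  205.8] 0.72 [556.3 -35.8   0. ]
shaker_rack box [200.  188.6  67.1 
[... 623 characters left out ...]
[267.6 141.4  19.2  24.3] 0.92
blue_jar box [293.1 205.5  23.   15.6] 0.74
cocoa_shaker lm [250.7 211.1] 0.77 [556.8  26.6   6. ]
cocoa_shaker lm [145.9 237.4] 0.56 [499.1 287.6   6. ]
cocoa_shaker box [238.5 200.8  22.1  18.6] 0.64
portafilter lm [260.8 188.7] 0.69 [ 6.128e+02 -2.000e-01  0.000e+00]
portafilter box [217.6 166.9  92.3  40.6] 0.87
shaker_rack lm [274.5 213.8] 0.64 [548.7 -32.6   0. ]
shaker_rack box [242.8 202.8  68.4  25.1] 0.68
shaker_rack box [344.1 188.3  71.5  93.7] 0.63
tamping_stand lm [140.5 234.5] 0.72 [506.5 303.1   0. ]
tamping_stand box [119.3 182.6  40.1  95.9] 0.65
drip_tray lm [376.9 234. ] 0.97 [ 491.7 -284.5    0. ]
drip_tray box [345.2 186.8  73.3  94.7] 0.6
```

View pics/scene0.png

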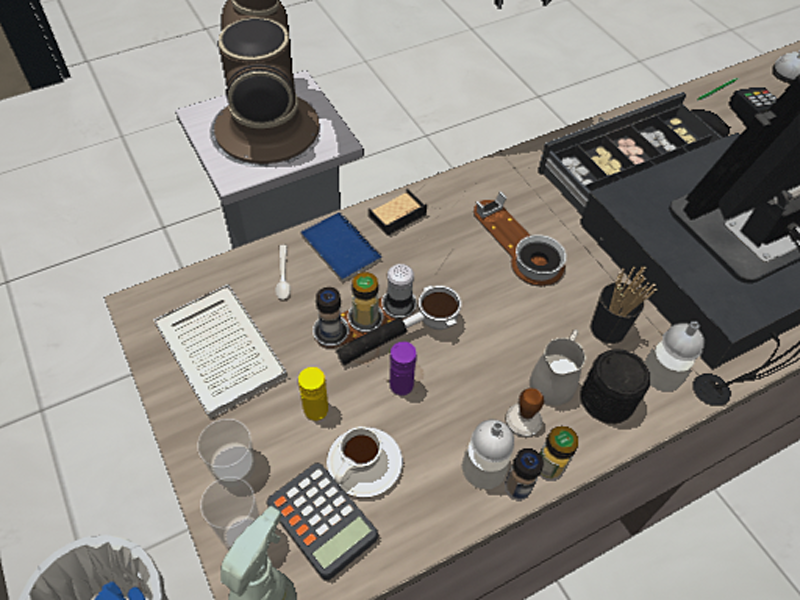

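View pics/top0.png

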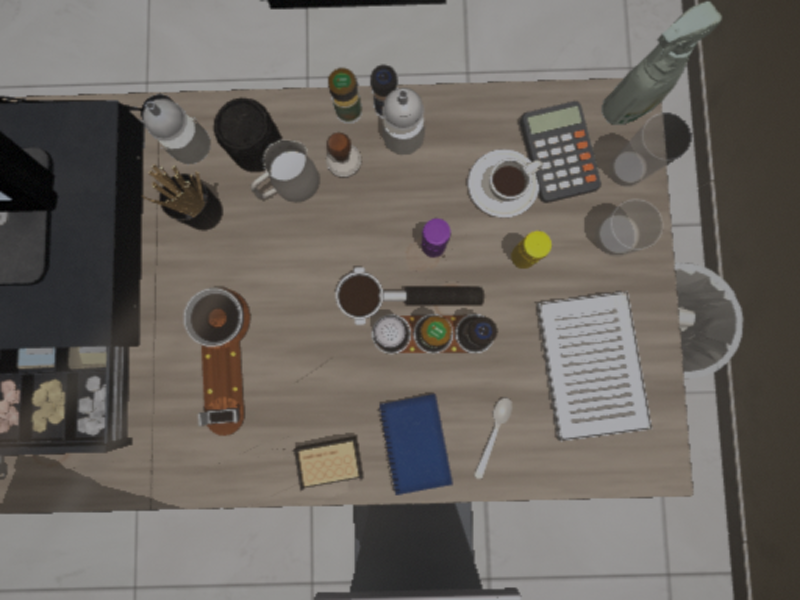

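The scene view shows the three shakers in the rack: blue at (328,315), green at (365,300) and cocoa at (400,288). The portafilter lies behind them at (390,330) and the stand is at (520,240). There are look-alikes outside the rack: purple (403,367), yellow (313,392), a green and blue jar pair by the wall (560,450)/(523,472), and steel mills (490,450)/(682,345). I choose the three in the cups. The item at (220,350) should be the drip tray, though it looks like lined paper, so I'll check it in a close crop.

```bash
python3 - <<'E'
from h import *
p=snapshot("scene");q=snapshot("top")
a=cv2.resize(p["image"][165:275,90:300],(800,419),interpolation=cv2.INTER_CUBIC)
b=cv2.resize(q["image"][160:300,200:430],(295*1,180),interpolation=cv2.INTER_CUBIC)
b=cv2.resize(q["image"][175:290,225:425],(800,460),interpolation=cv2.INTER_CUBIC)
cv2.imwrite("pics/crop.png",np.vstack([cv2.resize(a,(570,299)),cv2.resize(b,(570,301))]))
# candidate base positions / tops from both views
for X in([0,0,0],[171,496,250]): print(proj(p,X)*800/512,proj(q,X)*800/512)
for n,pic in(("scene",p),("top",q)):
  for k in("drip_tray","tamping_stand","portafilter"):
    m=masks_of(pic,k)
    for d in m[:2]:
        c=cv2.minAreaRect(np.argwhere(d["pixels"])[:,::-1].astype(np.float32))
        z={"drip_tray":20,"tamping_stand":15,"portafilter":40}[k]
        B=cv2.boxPoints(c);print(n,k,round(d["conf"],2),[atz(pic,*x,z)[:2].round().tolist() for x in B],atz(pic,*c[0],z)[:2].round(1))
E
```

```text
[266.200671   126.56758038] [419.24693047 702.45905747]
[520.63666173   1.34126719] [-35.99202715 686.470298  ]
scene drip_tray 0.67 [[395.0, -373.0], [364.0, -214.0], [610.0, -204.0], [628.0, -349.0]] [ 505.3 -286.3]
scene tamping_stand 0.61 [[444.0, 214.0], [385.0, 328.0], [617.0, 367.0], [662.0, 259.0]] [531.9 291.6]
scene portafilter 0.75 [[555.0, -114.0], [566.0, 126.0], [651.0, 105.0], [637.0, -125.0]] [603.2  -4.9]
top drip_tray 0.84 [[592.0, -200.0], [611.0, -348.0], [396.0, -366.0], [377.0, -223.0]] [ 492.4 -284.4]
top tamping_stand 0.55 [[633.0, 355.0], [630.0, 253.0], [403.0, 252.0], [406.0, 352.0]] [516.6 303.1]
top portafilter 0.8 [[655.0, 110.0], [648.0, -118.0], [561.0, -114.0], [568.0, 111.0]] [607.7  -2.9]
```

View pics/crop.png

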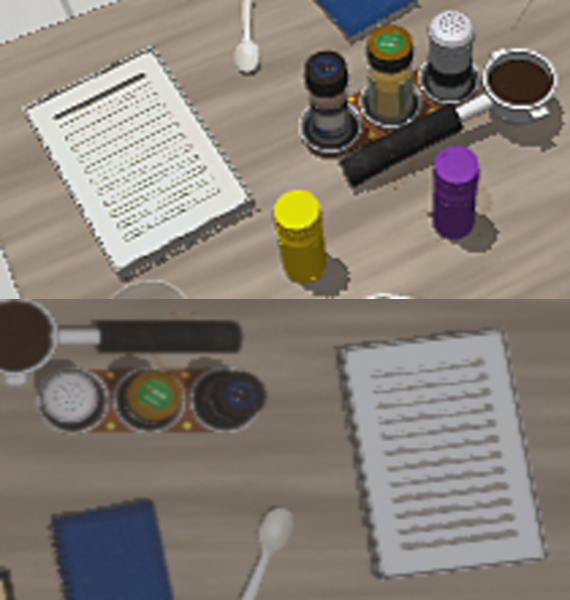

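The lower crop shows the slotted steel tray at right, with its rim and slots visible. The rack order from left (+y) to right is cocoa (72,398), green (157,395), blue (230,398). I choose these three, because every other jar stands outside the cups. Next I move the wrist camera over the stand, then the rack.

```bash
cat >> h.py <<'E'
from scipy.spatial.transform import Rotation as Ro
def go(x,y,z,head=None,cur=None):
    """print tool-frame delta from current (or given) pose to target; head = tool y heading"""
    s=arm.read_state(); P=np.array(s["ee_pos"]);R=Ro.from_quat(s["tcp_rot"])
    if cur is not None: P=np.array(cur[:3],float);R=down(cur[3])
    h0=np.arctan2(R.as_matrix()[1,1],R.as_matrix()[0,1])
    T=down(head if head is not None else h0)
    d=R.inv().apply(np.array([x,y,z])-P)/1000
    r=(R.inv()*T).as_rotvec()/np.radians(6)
    print("go",(x,y,z,head),"d",d.round(4),"r",r.round(2),"rows>=",max(np.linalg.norm(d)/.0417,np.linalg.norm(r)*6/7.16).round(1),"| j",np.round(s["joint_pos"],2),"h0",round(h0,3))
def down(h): # tool y heading h, z down
    y=np.array([np.cos(h),np.sin(h),0]);z=np.array([0,0,-1.]);x=np.cross(y,z)
    return Ro.from_matrix(np.c_[x,y,z])
E
python3 - <<'E'
from h import *
go(400,300,330,0.0);go(400,300,330,0.0)
E
```

```text
go (400, 300, 330, 0.0) d [-0.2801 -0.1108 -0.08  ] r [ 0.    0.   11.82] rows>= 9.9 | j [ 1.24  0.13 -0.04  1.41 -0.    1.57] h0 1.238
go (400, 300, 330, 0.0) d [-0.2801 -0.1108 -0.08  ] r [ 0.    0.   11.82] rows>= 9.9 | j [ 1.24  0.13 -0.04  1.41 -0.    1.57] h0 1.238
```

Call:
move_arm --pt "-0.28 -0.11 -0.08 0 0 11.8" --pt "-0.28 -0.11 -0.08 0 0 11.8" --pt "-0.28 -0.11 -0.08 0 0 11.8" --pt "-0.28 -0.11 -0.08 0 0 11.8" --pt "-0.28 -0.11 -0.08 0 0 11.8" --pt "-0.28 -0.11 -0.08 0 0 11.8" --pt "-0.28 -0.11 -0.08 0 0 11.8" --pt "-0.28 -0.11 -0.08 0 0 11.8" --pt "-0.28 -0.11 -0.08 0 0 11.8" --pt "-0.28 -0.11 -0.08 0 0 11.8"

```text
clock: 2.73
ee_pos: [401.6, 299.6, 330.4]
tcp_rot: [0.71, 0.705, 0.0, 0.0]
force: [-0.5, -0.5, 0.1]
finger_gap: 1.002
grip_force: 0.0
```

```bash
python3 - <<'E'
from h import *
p=snapshot("wrist");cv2.imwrite("pics/w1.png",p["image"])
c,d=ray(p,p["cx"],p["cy"]);print("cam",c.round(),d.round(2),p["vfov"])
for n in("tamping_stand",):
    for d in landmark_of(p,n)[:2]: print(n,d["point"],d["conf"],atz(p,*d["point"],0).round(1))
go(420,-30,330,0.0)
E
```

```text
cam [401. 375. 455.] [-0.   -0.29 -0.96] 64.87554828325679
tamping_stand [324.5, 146.8] 0.59 [506.4 300.7   0. ]
go (420, -30, 330, 0.0) d [-0.3303  0.0191  0.    ] r [ 0.   -0.    0.01] rows>= 7.9 | j [0.64 0.09 0.1  1.58 0.   2.21] h0 0.001
```

View pics/w1.png

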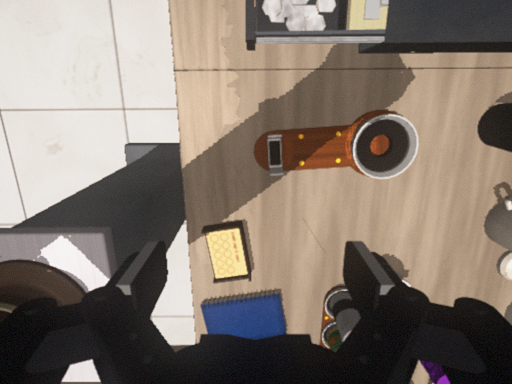

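The wrist view shows the stand: the seat is at about (385,146) with its hole at (380,146), and the saddle is at (275,154). I'll fit those, then look at the rack.

Call:
move_arm --pt "-0.33 0.02 0 0 0 0" --pt "-0.33 0.02 0 0 0 0" --pt "-0.33 0.02 0 0 0 0" --pt "-0.33 0.02 0 0 0 0" --pt "-0.33 0.02 0 0 0 0" --pt "-0.33 0.02 0 0 0 0" --pt "-0.33 0.02 0 0 0 0" --pt "-0.33 0.02 0 0 0 0" --pt "-0.33 0.02 0 0 0 0" --pt "-0.33 0.02 0 0 0 0"

```text
clock: 3.67
ee_pos: [420.8, -30.9, 330.0]
tcp_rot: [0.707, 0.707, 0.0, -0.0]
force: [0.4, 0.1, 0.2]
finger_gap: 1.0
grip_force: 0.0
```

```bash
python3 - <<'E'
from h import *
p=snapshot("wrist");cv2.imwrite("pics/w2.png",p["image"])
for n,z in(("shaker_rack",0),("green_jar",6),("blue_jar",6),("cocoa_shaker",6),("portafilter",0),("drip_tray",0)):
    for d in landmark_of(p,n)[:2]: print(n,np.round(d["point"],1),round(d["conf"],2),atz(p,*d["point"],z).round(1))
im=cv2.imread("pics/w1.png");h=cv2.cvtColor(im,cv2.COLOR_BGR2HSV)
# brown mask in seat hole
m=((h[...,1]>110)&(h[...,2]>50)).astype(np.uint8)
n,l,st,ce=cv2.connectedComponentsWithStats(m[100:200,230:440])
for i in range(1,n):
    if st[i,4]>20:print("brown",st[i],ce[i]+[230,100])
m=(h[...,2]<75).astype(np.uint8)
n,l,st,ce=cv2.connectedComponentsWithStats(m[100:200,240:430])
for i in range(1,n):
    if st[i,4]>60:print("dark",st[i]+np.array([240,100,0,0,0]),ce[i]+[240,100])
E
```

```text
shaker_rack [340.7 153.3] 0.87 [550.6 -38.9   0. ]
green_jar [340.6 153.7] 0.66 [548.8 -38.5   6. ]
blue_jar [403.5 245.3] 0.86 [ 665.5 -190.8    6. ]
blue_jar [434.9 155.9] 0.67 [690.9 -41.5   6. ]
cocoa_shaker [344.5 107.1] 0.89 [548.6  29.1   6. ]
portafilter [381.9 132.4] 0.68 [609.3  -7.3   0. ]
drip_tray [294.2 290.9] 0.56 [ 489.8 -283.2    0. ]
brown [  24   10  140   65 3600] [314.55083333 146.01194444]
brown [139  34  21  22 337] [379.16023739 144.42136499]
dark [ 357  120   51   52 1760] [382.60909091 145.31590909]
dark [269 141  12  24 245] [274.51836735 152.45306122]
```

View pics/w2.png

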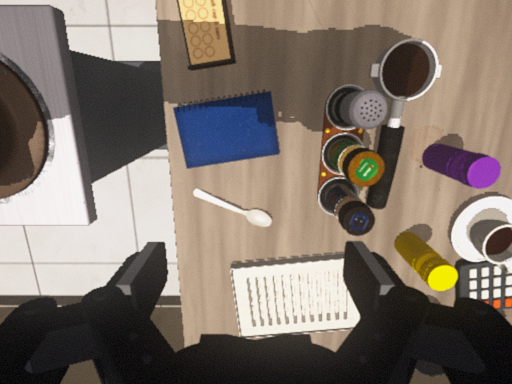

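```bash
python3 - <<'E'
from h import *
p=snapshot("wrist")
for n,u,v,z in(("green",366,168,111),("blue",355,217,111),("cocoa",370,109,102),("basket",409,70,57),("handle end",377,206,32),("handle start",396,127,50)): print(n,atz(p,u,v,z).round(1))
s=arm.read_state();P=np.array(s["ee_pos"]);print(P)
c,_=ray(p,0,0);off=c-P;print("camoff",off)
q=dict(p);q["t"]=-np.array(p["R"])@(np.array([400.9,300.3,330])+off)
print("hole",atz(q,379.2,144.4,20).round(1),"dark",atz(q,382.6,145.3,22),"rim",atz(q,385,146,34),"saddle",atz(q,274.5,152.5,17),atz(q,275,153.5,25))
im=cv2.imread("pics/w2.png");a=cv2.resize(im[30:250,290:450],(436,600),interpolation=cv2.INTER_CUBIC);
im=cv2.imread("pics/w1.png");b=cv2.resize(im[100:190,250:430],(360,180),interpolation=cv2.INTER_CUBIC)
o=np.zeros((600,796,3),np.uint8);o[:,:436]=a;o[:180,436:]=b
# overlay model of rack cups in w2 crop: draw rims for hypothesis
def ov(x,y,z,r,col):
    t=np.linspace(0,2*np.pi,60)
    pts=[(proj(p,[x+r*np.cos(k),y+r*np.sin(k),z])-[290,30])*600/220 for k in t]
    cv2.polylines(o,[np.int32(pts)],1,col,1)
th=-.03
for k,c in((66,(0,255,255)),(0,(255,0,255)),(-66,(0,255,0))): ov(549-np.sin(th)*k,-38+np.cos(th)*k,15,30,c)
def ov2(x,y,z,r,col):
    t=np.linspace(0,2*np.pi,60)
    pts=[(proj(q,[x+r*np.cos(k),y+r*np.sin(k),z])-[250,100])*2+[436,0] for k in t]
    cv2.polylines(o,[np.int32(pts)],1,col,1)
S=atz(q,379.2,144.4,20)
ov2(*S[:2],34,43,(0,255,0));ov2(*S[:2],20,16,(255,0,255))
cv2.imwrite("pics/ov.png",o)
E
```

```text
green [550.  -32.4 111. ]
blue [543.6 -94.  111. ]
cocoa [550.1  33.9 102. ]
basket [609.2  78.9  57. ]
handle end [ 602.9 -108.5   32. ]
handle start [606.3   9.2  50. ]
[420.98881745 -28.12532831 330.00989984]
camoff [ -1.17139225  75.28374248 124.85910182]
hole [579.4 310.   20. ] dark [583.60257298 308.99803737  22.        ] rim [581.98650125 309.88864379  34.        ] saddle [428.97466591 296.55344749  17.        ] [429.19688002 296.55202382  25.        ]
```

View pics/ov.png

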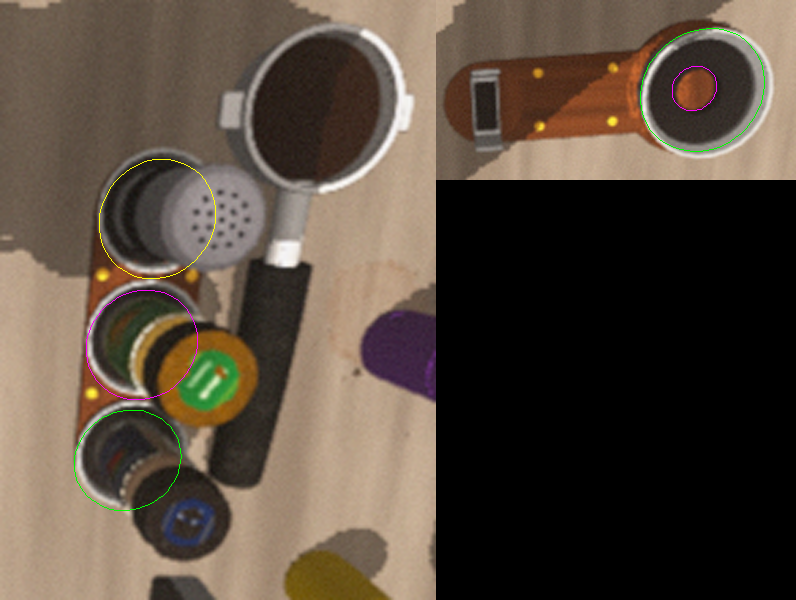

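In the overlay the fitted circles lie on the cup rims, and the stand rim is about 2 mm to the right of its circle. Estimates:
- **Cups:** cocoa (552,31), green (550,-35), blue (546,-100).
- **Stand:** seat (581,309), saddle (429,297).

I start with blue.

Call:
move_arm --pt "-0.071 0.126 0.12 0 0 0" --pt "-0.071 0.126 0.12 0 0 0" --pt "-0.071 0.126 0.12 0 0 0" --pt "-0.071 0.126 0.12 0 0 0" --pt "-0.071 0.126 0.12 0 0 0" --pt "-0.071 0.126 0.16 0 0 0" --pt "-0.071 0.126 0.195 0 0 0" --pt "-0.071 0.126 0.225 0 0 0" --pt "-0.071 0.126 0.242 0 0 0" --pt "-0.071 0.126 0.25 0 0 0" --hand 0.085

```text
clock: 4.9
ee_pos: [545.4, -98.8, 76.6]
tcp_rot: [0.706, 0.708, -0.001, -0.002]
force: [-0.0, 0.5, -0.1]
finger_gap: 0.993
grip_force: 0.0
```

```bash
python3 - <<'E'
from h import *
p=snapshot("wrist");w=p["image"][60:];q=snapshot("scene")["image"][150:290,160:310]
q=cv2.resize(q,(288,270));w=cv2.resize(w,(480,304))
o=np.zeros((304,768,3),np.uint8);o[:,:480]=w;o[:270,480:]=q
cv2.imwrite("pics/g1.png",o);s=arm.read_state();print(s["ee_pos"],s["force"])
E
```

```text
[546.3411142  -99.14215506  78.65547409] [0.00699078 0.46204225 0.33652831]
```

View pics/g1.png

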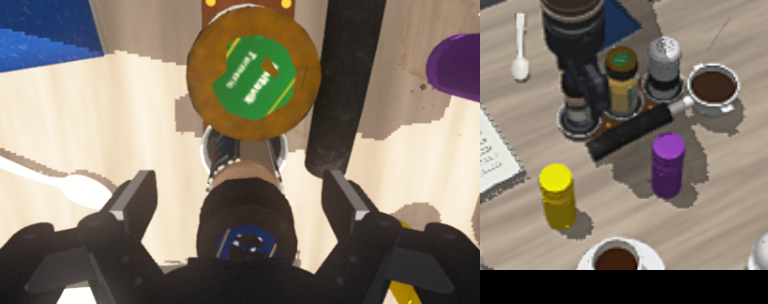

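The wrist view shows the blue cap (245,240) centred between the fingers, so I close on it.

Call:
move_arm --pt "0 0 0 0 0 0" --pt "0 0 0 0 0 0" --pt "0 0 0 0 0 0" --pt "0 0 0 0 0 0" --pt "0 0 0 0 0 0" --pt "0 0 0 0 0 0" --pt "0 0 0 0 0 0" --pt "0 0 0 0 0 0" --hand 0 --force 35

```text
clock: 5.67
ee_pos: [548.2, -100.1, 81.6]
tcp_rot: [0.706, 0.708, 0.001, 0.001]
force: [-0.2, 0.0, 6.2]
finger_gap: 0.468
grip_force: 35.5
```

Call:
move_arm --pt "0 0 -0.03 0 0 0" --pt "0 0 -0.065 0 0 0" --pt "0 0 -0.1 0 0 0" --pt "0 0 -0.12 0 0 0" --pt "-0.03 0.002 -0.13 0 0 0" --pt "-0.065 0.004 -0.13 0 0 0" --pt "-0.1 0.006 -0.13 0 0 0" --pt "-0.135 0.008 -0.13 0 0 0" --pt "-0.165 0.008 -0.13 0 0 0" --pt "-0.178 0.008 -0.13 0 0 0"

```text
clock: 6.5
ee_pos: [555.0, -281.4, 209.5]
tcp_rot: [0.707, 0.707, -0.001, 0.0]
force: [-0.4, 0.9, -1.6]
finger_gap: 0.465
grip_force: 35.8
```

Call:
move_arm --pt "0 0 0.03 0 0 0" --pt "0 0 0.06 0 0 0" --pt "0 0 0.085 0 0 0" --pt "0 0 0.1 0 0 0" --pt "0 0 0.108 0 0 0" --pt "0 0 0.113 0 0 0" --pt "0 0 0.115 0 0 0" --pt "0 0 0.1165 0 0 0" --pt "0 0 0.1165 0 0 0"

```text
clock: 7.25
ee_pos: [556.1, -278.1, 94.5]
tcp_rot: [0.706, 0.708, 0.0, 0.001]
force: [-0.6, -0.2, -1.7]
finger_gap: 0.462
grip_force: 35.9
```

```bash
python3 - <<'E'
from h import *
p=snapshot("wrist")["image"];t=snapshot("top")["image"][150:300,200:440];q=snapshot("scene")["image"][150:290,80:300]
o=np.zeros((520,780,3),np.uint8);o[:300,:400]=cv2.resize(p,(400,300));o[:238,400:780]=cv2.resize(t,(380,238));o[250:492,400:780]=cv2.resize(q,(380,242))
cv2.imwrite("pics/g2.png",o);s=arm.read_state();print(s["ee_pos"],s["force"],s["finger_gap"])
E
```

```text
[ 556.03972553 -278.09648081   94.50298194] [-0.75336313 -0.55738623 -0.43753174] 0.46607378810927197
```

View pics/g2.png

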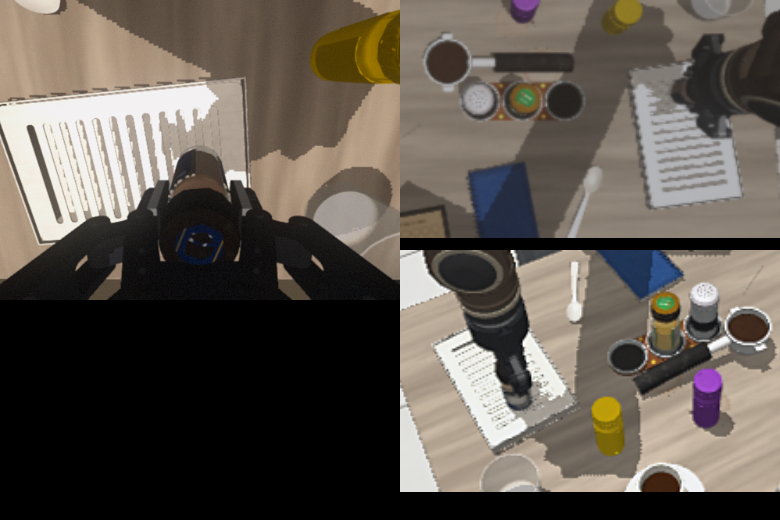

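The wrist view shows blue at (197,190) over the far end of the tray, upright and inside the rim, so I set it down and go to green.

Call:
move_arm --pt "0 0 0.001 0 0 0" --pt "0 0 0.002 0 0 0" --pt "0 0 0.002 0 0 0"

```text
clock: 7.65
ee_pos: [556.0, -278.1, 93.2]
tcp_rot: [0.706, 0.708, 0.0, 0.001]
force: [-1.9, 1.2, 6.5]
finger_gap: 0.468
grip_force: 36.4
```

Call:
move_arm --pt "0 0 0 0 0 0" --pt "0 0 0 0 0 0" --pt "0 0 0 0 0 0" --pt "0 0 0 0 0 0" --pt "0 0 0 0 0 0" --pt "0 0 -0.03 0 0 0" --pt "0 0 -0.07 0 0 0" --pt "0 0 -0.11 0 0 0" --pt "0.02 0 -0.128 0 0 0" --pt "0.06 -0.002 -0.128 0 0 0" --hand 0.085

```text
clock: 8.48
ee_pos: [555.6, -221.0, 224.6]
tcp_rot: [0.708, 0.706, 0.001, 0.004]
force: [0.3, 1.0, 0.7]
finger_gap: 0.996
grip_force: 0.0
```

Call:
move_arm --pt "0.04 -0.003 0 0 0 0" --pt "0.08 -0.003 0 0 0 0" --pt "0.12 -0.003 0 0 0 0" --pt "0.16 -0.003 0 0 0 0" --pt "0.183 -0.003 0 0 0 0" --pt "0.183 -0.003 0 0 0 0" --pt "0.183 -0.003 0.04 0 0 0" --pt "0.183 -0.003 0.08 0 0 0" --pt "0.183 -0.003 0.115 0 0 0" --pt "0.183 -0.003 0.14 0 0 0"

```text
clock: 9.32
ee_pos: [548.5, -35.2, 76.3]
tcp_rot: [0.706, 0.708, -0.001, -0.001]
force: [-0.6, -0.1, 0.4]
finger_gap: 0.996
grip_force: 0.0
```

```bash
python3 - <<'E'
from h import *
p=snapshot("wrist")["image"];q=snapshot("scene")["image"][150:290,80:300]
o=np.zeros((300,780,3),np.uint8);o[:300,:400]=cv2.resize(p,(400,300));o[:242,400:780]=cv2.resize(q,(380,242))
cv2.imwrite("pics/g3.png",o);s=arm.read_state();print(s["ee_pos"],s["force"],s["finger_gap"])
E
```

```text
[546.66724991 -35.13698365  74.90706835] [-0.26646021  0.29451707  0.04790956] 0.9959829607339461
```

View pics/g3.png

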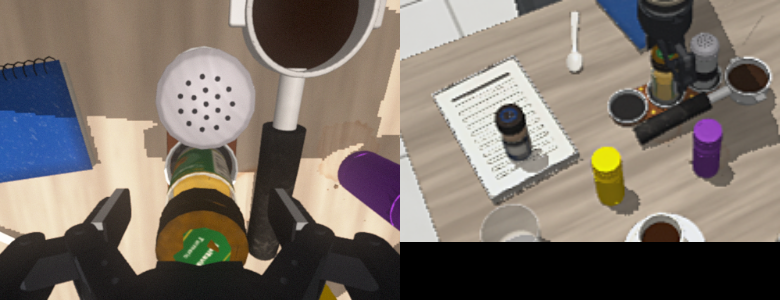

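Blue stands upright on the tray at (512,130). Green at (203,235) is centred between the fingers, so I grip it.

Call:
move_arm --pt "0 0 0 0 0 0" --pt "0 0 0 0 0 0" --pt "0 0 0 0 0 0" --pt "0 0 0 0 0 0" --pt "0 0 0 0 0 0" --pt "0 0 0 0 0 0" --pt "0 0 0 0 0 0" --hand 0

```text
clock: 10.0
ee_pos: [551.2, -35.2, 81.9]
tcp_rot: [0.706, 0.708, 0.001, 0.001]
force: [-1.9, -1.0, 5.4]
finger_gap: 0.509
grip_force: 34.6
```

Call:
move_arm --pt "0 0 -0.03 0 0 0" --pt "0 0 -0.065 0 0 0" --pt "0 0 -0.1 0 0 0" --pt "0 0 -0.125 0 0 0" --pt "-0.03 -0.01 -0.13 0 0 0" --pt "-0.065 -0.025 -0.13 0 0 0" --pt "-0.1 -0.04 -0.13 0 0 0" --pt "-0.135 -0.055 -0.13 0 0 0" --pt "-0.17 -0.07 -0.13 0 0 0" --pt "-0.205 -0.085 -0.13 0 0 0"

```text
clock: 10.83
ee_pos: [464.8, -241.7, 210.9]
tcp_rot: [0.706, 0.708, 0.0, 0.001]
force: [0.4, -0.1, -0.9]
finger_gap: 0.506
grip_force: 36.0
```

Call:
move_arm --pt "-0.035 -0.015 0 0 0 0" --pt "-0.065 -0.028 0 0 0 0" --pt "-0.083 -0.035 0 0 0 0" --pt "-0.083 -0.035 0.02 0 0 0" --pt "-0.083 -0.035 0.05 0 0 0" --pt "-0.083 -0.035 0.08 0 0 0" --pt "-0.083 -0.035 0.1 0 0 0" --pt "-0.083 -0.035 0.11 0 0 0" --pt "-0.083 -0.035 0.115 0 0 0" --pt "-0.083 -0.035 0.117 0 0 0"

```text
clock: 11.67
ee_pos: [430.5, -323.4, 93.5]
tcp_rot: [0.706, 0.708, -0.0, 0.0]
force: [-7.0, 1.9, 10.1]
finger_gap: 0.507
grip_force: 37.8
```

Call:
move_arm --pt "0 0 0 0 0 0" --pt "0 0 0.001 0 0 0" --pt "0 0 0.001 0 0 0"

```text
clock: 11.92
ee_pos: [431.7, -323.9, 93.5]
tcp_rot: [0.706, 0.708, 0.0, 0.002]
force: [-0.9, 0.1, 5.7]
finger_gap: 0.507
grip_force: 36.3
```

Call:
move_arm --pt "0 0 0 0 0 0" --pt "0 0 0 0 0 0" --pt "0 0 0 0 0 0" --pt "0 0 0 0 0 0" --pt "0 0 0 0 0 0" --pt "0 0 -0.03 0 0 0" --pt "0 0 -0.07 0 0 0" --pt "0 0 -0.11 0 0 0" --pt "0.03 0.01 -0.12 0 0 0" --pt "0.065 0.022 -0.12 0 0 0" --hand 0.085

```text
clock: 12.75
ee_pos: [454.0, -259.9, 215.7]
tcp_rot: [0.708, 0.706, 0.001, 0.004]
force: [0.9, -0.6, -0.1]
finger_gap: 0.993
grip_force: 0.0
```

Call:
move_arm --pt "0.289 0.1 0 0 0 0" --pt "0.289 0.1 0 0 0 0" --pt "0.289 0.1 0 0 0 0" --pt "0.289 0.1 0 0 0 0" --pt "0.289 0.1 0 0 0 0" --pt "0.289 0.1 0 0 0 0" --pt "0.289 0.1 0 0 0 0" --pt "0.289 0.1 0 0 0 0" --pt "0.289 0.1 0.03 0 0 0" --pt "0.289 0.1 0.06 0 0 0"

```text
clock: 13.58
ee_pos: [553.5, 32.5, 152.2]
tcp_rot: [0.705, 0.709, 0.001, 0.001]
force: [0.7, 0.7, -0.6]
finger_gap: 0.995
grip_force: 0.0
```

```bash
python3 - <<'E'
from h import *
w=snapshot("wrist");p=w["image"];q=snapshot("scene")["image"][150:290,80:300]
o=np.zeros((300,780,3),np.uint8);o[:300,:400]=cv2.resize(p,(400,300));o[:242,400:780]=cv2.resize(q,(380,242))
cv2.imwrite("pics/g4.png",o);s=arm.read_state();print(s["ee_pos"],s["force"],s["finger_gap"])
for d in recognise(w,"cocoa_shaker")[:2]:
    x,y,a,b=d["extent"];print(d["conf"],d["extent"])
print(proj(w,[552,31,100]))
E
```

```text
[548.90949133  31.19161073 146.7455706 ] [-1.41607599  0.85597906 -0.67028234] 0.9927080402557283
0.95 [215.5, 164.0, 70.6, 89.2]
[253.19407443 222.16436131]
```

View pics/g4.png

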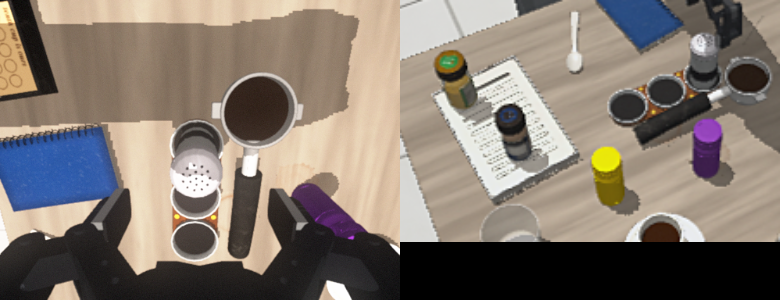

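Green and blue stand on the tray at (457,80) and (512,130). The cocoa dredger at (195,172) sits between the fingers, so I descend and grip.

Call:
move_arm --pt "0 -0.001 0.03 0 0 0" --pt "0 -0.001 0.055 0 0 0" --pt "0 -0.001 0.072 0 0 0" --pt "0 -0.001 0.0775 0 0 0" --pt "0 -0.001 0.0775 0 0 0"

```text
clock: 14.15
ee_pos: [550.8, 30.6, 74.3]
tcp_rot: [0.707, 0.708, -0.0, -0.0]
force: [-0.9, -0.5, 0.8]
finger_gap: 0.995
grip_force: 0.0
```

Call:
move_arm --pt "0 0 0 0 0 0" --pt "0 0 0 0 0 0" --pt "0 0 0 0 0 0" --pt "0 0 0 0 0 0" --pt "0 0 0 0 0 0" --pt "0 0 0 0 0 0" --pt "0 0 0 0 0 0" --hand 0

```text
clock: 14.73
ee_pos: [551.8, 31.1, 75.7]
tcp_rot: [0.706, 0.708, 0.001, 0.001]
force: [0.2, -0.8, 5.7]
finger_gap: 0.512
grip_force: 35.1
```

Call:
move_arm --pt "0 0 -0.03 0 0 0" --pt "0 0 -0.065 0 0 0" --pt "0 0 -0.1 0 0 0" --pt "0 0 -0.13 0 0 0" --pt "-0.03 -0.01 -0.136 0 0 0" --pt "-0.065 -0.025 -0.136 0 0 0" --pt "-0.1 -0.04 -0.136 0 0 0" --pt "-0.135 -0.055 -0.136 0 0 0" --pt "-0.17 -0.07 -0.136 0 0 0" --pt "-0.205 -0.085 -0.136 0 0 0"

```text
clock: 15.57
ee_pos: [465.3, -175.4, 210.4]
tcp_rot: [0.706, 0.708, 0.0, 0.0]
force: [0.6, 0.3, -1.4]
finger_gap: 0.513
grip_force: 36.3
```

Call:
move_arm --pt "-0.035 -0.015 0 0 0 0" --pt "-0.065 -0.028 0 0 0 0" --pt "-0.083 -0.036 0 0 0 0" --pt "-0.083 -0.036 0.02 0 0 0" --pt "-0.083 -0.036 0.055 0 0 0" --pt "-0.083 -0.036 0.09 0 0 0" --pt "-0.083 -0.036 0.11 0 0 0" --pt "-0.083 -0.036 0.119 0 0 0" --pt "-0.083 -0.036 0.122 0 0 0" --pt "-0.083 -0.036 0.123 0 0 0"

```text
clock: 16.4
ee_pos: [430.4, -257.2, 87.6]
tcp_rot: [0.706, 0.708, -0.0, -0.0]
force: [-0.2, -0.4, -0.8]
finger_gap: 0.507
grip_force: 36.3
```

Call:
move_arm --pt "0 0 0.0005 0 0 0" --pt "0 0 0.001 0 0 0" --pt "0 0 0.001 0 0 0"

```text
clock: 16.65
ee_pos: [431.2, -257.6, 87.3]
tcp_rot: [0.706, 0.708, 0.0, 0.001]
force: [-1.0, 1.0, 4.7]
finger_gap: 0.513
grip_force: 36.7
```

Call:
move_arm --pt "0 0 0 0 0 0" --pt "0 0 0 0 0 0" --pt "0 0 0 0 0 0" --pt "0 0 0 0 0 0" --pt "0 0 0 0 0 0" --pt "0 0 -0.03 0 0 0" --pt "0 0 -0.07 0 0 0" --pt "0 0 -0.11 0 0 0" --pt "0 0 -0.15 0 0 0" --pt "0 0 -0.174 0 0 0" --hand 0.085

```text
clock: 17.48
ee_pos: [431.1, -257.5, 264.4]
tcp_rot: [0.706, 0.708, 0.001, 0.002]
force: [0.1, -0.8, -0.1]
finger_gap: 0.993
grip_force: 0.0
```

Call:
move_arm --pt "0.167 0.175 -0.04 0 0 -11.9" --pt "0.167 0.175 -0.04 0 0 -11.9" --pt "0.167 0.175 -0.04 0 0 -11.9" --pt "0.167 0.175 -0.04 0 0 -11.9" --pt "0.167 0.175 -0.04 0 0 -11.9" --pt "0.167 0.175 -0.04 0 0 -11.9" --pt "0.167 0.175 -0.04 0 0 -11.9" --pt "0.167 0.175 -0.04 0 0 -11.9" --pt "0.167 0.175 -0.04 0 0 -11.9" --pt "0.167 0.175 -0.04 0 0 -11.9"

```text
clock: 18.32
ee_pos: [605.4, -89.3, 299.5]
tcp_rot: [0.157, 0.988, -0.0, -0.0]
force: [-0.6, 0.5, 0.4]
finger_gap: 0.991
grip_force: 0.0
```

Call:
move_arm --pt "0 0 0 0 0 -11.9" --pt "0 0 0 0 0 -11.9" --pt "0 0 0 0 0 -11.9" --pt "0 0 0 0 0 -11.9" --pt "0 0 0 0 0 -11.9" --pt "0 0 0 0 0 -11.9" --pt "0 0 0 0 0 -11.9" --pt "0 0 0 0 0 -11.9" --pt "0 0 0 0 0 -11.9" --pt "0 0 0 0 0 -11.9"

```text
clock: 19.15
ee_pos: [605.1, -89.8, 299.8]
tcp_rot: [-0.448, 0.894, 0.0, -0.0]
force: [0.3, -1.1, -0.4]
finger_gap: 0.998
grip_force: 0.0
```

Call:
move_arm --pt "0 0 0 0 0 -5.9" --pt "0 0 0 0 0 -5.9" --pt "0 0 0 0 0 -5.9" --pt "0 0 0 0 0 -5.9" --pt "0 0 0 0 0 -5.9" --pt "0 0 0 0 0 -5.9" --pt "0 0 0 0 0 -5.9"

```text
clock: 19.73
ee_pos: [605.1, -89.8, 299.8]
tcp_rot: [-0.696, 0.718, 0.0, -0.0]
force: [0.2, 0.4, 0.5]
finger_gap: 0.991
grip_force: 0.0
```

```bash
python3 - <<'E'
from h import *
s=arm.read_state();print(s["ee_pos"],s["joint_pos"]);go(605,-90,300,3.11)
w=snapshot("wrist");t=snapshot("top")
for n,p in(("w",w),("t",t)):
    for d in landmark_of(p,"portafilter")[:1]: print(n,d["point"],d["conf"],atz(p,*d["point"],0).round(1))
    h=cv2.cvtColor(p["image"],cv2.COLOR_BGR2HSV)
    m=masks_of(p,"portafilter")
    if m:
        px=m[0]["pixels"];
        # dark handle pixels in mask
        k=px&(h[...,2]<70)
        n_,l,st,ce=cv2.connectedComponentsWithStats(k.astype(np.uint8))
        for i in range(1,n_):
            if st[i,4]>60:
                pts=np.argwhere(l==i)[:,::-1].astype(np.float32);r=cv2.minAreaRect(pts)
                print("dark",st[i],ce[i].round(1),"z36",atz(p,*ce[i],36).round(1),"z57",atz(p,*ce[i],52).round(1),"box",[atz(p,*b,30)[:2].round().tolist() for b in cv2.boxPoints(r)])
o=np.zeros((384,780,3),np.uint8);o[:,:512]=w["image"];o[:200,512:]=cv2.resize(t["image"][150:300,220:421],(268,200))
cv2.imwrite("pics/g5.png",o)
E
```

```text
[605.11011343 -89.79786579 299.80812118] [-1.47313168e-01  3.05259410e-01  2.93655499e-01  1.55953317e+00
 -2.39868232e-05 -1.68571421e+00]
go (605, -90, 300, 3.11) d [ 0.0002  0.0001 -0.0002] r [ 0.    0.   -0.01] rows>= 0.0 | j [-0.15  0.31  0.29  1.56 -0.   -1.69] h0 3.109
w [254.3, 208.5] 0.69 [607.8  -1.7   0. ]
dark [ 243  134   23   92 1938] [253.5 179.5] z36 [607.1 -56.7  36. ] z57 [606.9 -61.1  52. ] box [[621.0, -117.0], [593.0, -116.0], [592.0, 12.0], [623.0, 12.0]]
dark [ 234  254   44   35 1169] [255.9 271.2] z36 [608.  83.  36.] z57 [607.8  72.9  52. ] box [[648.0, 85.0], [607.0, 42.0], [568.0, 88.0], [609.0, 134.0]]
dark [228 177  15  25 260] [234.9 189.6] z36 [608.5  62.6  36. ] z57 [606.8  61.5  52. ] box [[582.0, 81.0], [641.0, 72.0], [636.0, 40.0], [577.0, 50.0]]
dark [259 183  51  12 544] [284.1 188.9] z36 [606.7 -56.3  36. ] z57 [605.  -55.2  52. ] box [[597.0, 5.0], [624.0, 4.0], [620.0, -118.0], [593.0, -117.0]]
```

View pics/g5.png

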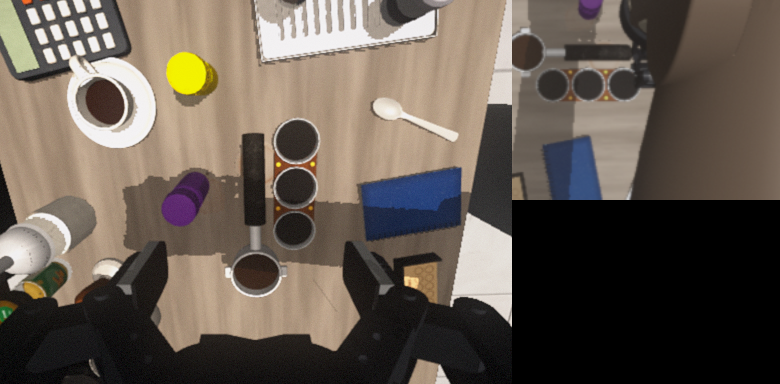

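The wrist view shows the rack empty and the portafilter handle at (254,180) and basket at (256,273) aligned with the tool, so I descend to its balance point.

Call:
move_arm --pt "-0.03 0 0.02 0 0 -0.2" --pt "-0.06 0 0.05 0 0 -0.2" --pt "-0.088 0 0.08 0 0 -0.2" --pt "-0.088 0 0.12 0 0 -0.2" --pt "-0.088 0 0.16 0 0 -0.2" --pt "-0.088 0 0.195 0 0 -0.2" --pt "-0.088 0 0.225 0 0 -0.2" --pt "-0.088 0 0.245 0 0 -0.2" --pt "-0.088 0 0.256 0 0 -0.2" --pt "-0.088 0 0.26 0 0 -0.2"

```text
clock: 20.87
ee_pos: [606.5, -1.8, 38.0]
tcp_rot: [-0.704, 0.71, 0.001, -0.001]
force: [0.0, 0.5, -0.3]
finger_gap: 0.997
grip_force: 0.0
```

Call:
move_arm --pt "0 0 0 0 0 0" --pt "0 0 0 0 0 0" --pt "0 0 0 0 0 0" --pt "0 0 0 0 0 0" --pt "0 0 0 0 0 0" --pt "0 0 0 0 0 0" --pt "0 0 0 0 0 0" --pt "0 0 0 0 0 0" --pt "0 0 0 0 0 0" --hand 0 --force 70

```text
clock: 21.62
ee_pos: [608.6, -1.9, 41.7]
tcp_rot: [-0.704, 0.71, -0.001, 0.001]
force: [-1.8, 0.4, 4.7]
finger_gap: 0.317
grip_force: 68.9
```

```bash
python3 - <<'E'
from h import *
w=snapshot("wrist")
o=np.zeros((384,780,3),np.uint8);o[:,:512]=w["image"];o[:200,512:]=cv2.resize(snapshot("scene")["image"][150:290,180:368],(268,200))
cv2.imwrite("pics/g6.png",o);print(arm.read_state()["ee_pos"])
E
```

```text
[608.57209271  -1.8537239   41.70045464]
```

View pics/g6.png

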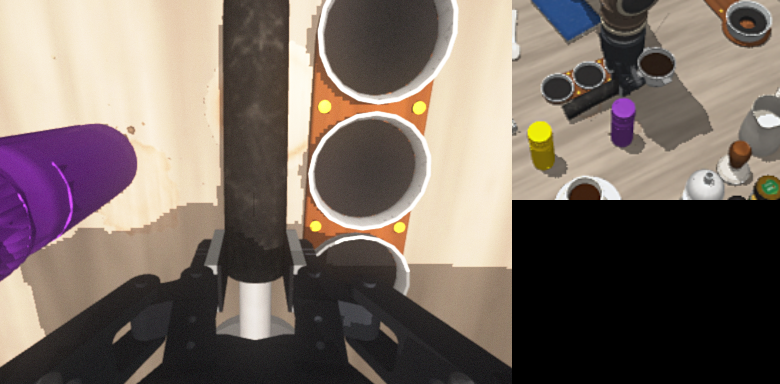

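The grip holds the handle just behind its collar at (255,265), so I lift slowly.

Call:
move_arm --pt "0 0 -0.005 0 0 0" --pt "0 0 -0.015 0 0 0" --pt "0 0 -0.035 0 0 0" --pt "0 0 -0.06 0 0 0" --pt "0 0 -0.09 0 0 0" --pt "0 0 -0.12 0 0 0" --pt "0 0 -0.15 0 0 0" --pt "0 0 -0.18 0 0 0" --pt "0 0 -0.195 0 0 0" --pt "0 0 -0.2 0 0 0"

```text
clock: 22.55
ee_pos: [608.5, -1.8, 244.0]
tcp_rot: [-0.704, 0.71, -0.002, 0.002]
force: [-0.3, -0.6, -4.1]
finger_gap: 0.322
grip_force: 69.6
```

```bash
python3 - <<'E'
from h import *
w=snapshot("wrist");t=snapshot("top");c=snapshot("scene")
s=arm.read_state();print(s["ee_pos"],s["force"],s["ft_torque"],s["finger_gap"],s["joint_pos"])
o=np.zeros((500,780,3),np.uint8);o[:300,:400]=cv2.resize(w["image"],(400,300));o[:250,400:]=cv2.resize(t["image"][120:280,160:403],(380,250));o[250:,400:]=cv2.resize(c["image"][100:260,180:423],(380,250))
cv2.imwrite("pics/g7.png",o)
E
```

```text
[607.43434302  -1.81725042 239.31172025] [ 0.12376293 -0.20322842 -4.40569455] [0.00413875 0.01147396 0.02211758] 0.3173675710647101 [-3.01046329e-03  2.85498449e-01  1.34531773e-01  1.42068638e+00
  4.12349935e-05 -1.56563513e+00]
```

View pics/g7.png

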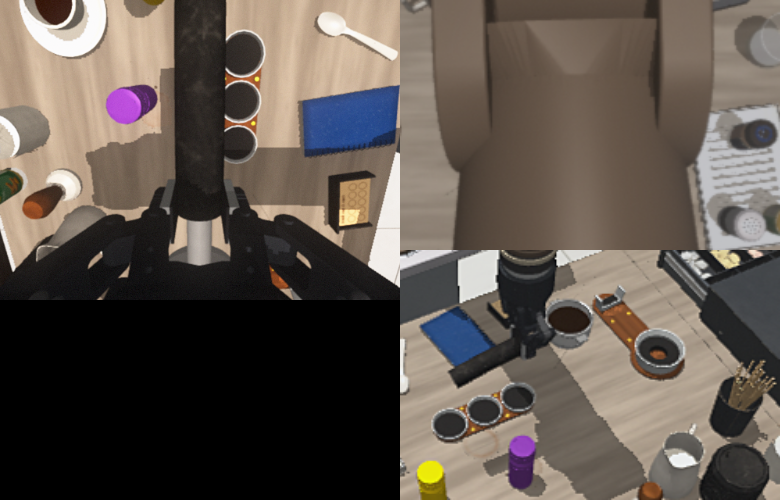

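The portafilter hangs level: the handle is straight at (200,110) and the torque is near zero. I refine the stand pose from the top and scene cameras numerically.

```bash
python3 - <<'E'
from h import *
for n,(a,b,c,d) in(("top",(180,285,112,165)),("scene",(120,185,298,370))):
    p=snapshot(n);im=p["image"][a:b,c:d];h=cv2.cvtColor(im,cv2.COLOR_BGR2HSV)
    for nm,m,z in(("brown",(h[...,1]>100)&(h[...,2]>40),20),("dark",h[...,2]<65,20),("bright",(h[...,1]<40)&(h[...,2]>100),34)):
        k,l,st,ce=cv2.connectedComponentsWithStats(m.astype(np.uint8))
        for i in range(1,k):
            if st[i,4]>12:
                bx=st[i,:2]+st[i,2:4]/2-.5+[c,a]
                print(n,nm,st[i]+np.array([c,a,0,0,0]),"cen",atz(p,*(ce[i]+[c,a]),z)[:2].round(1),"boxcen",atz(p,*bx,z)[:2].round(1))
    for o in((504,302.3,.082),):
        S=np.array([o[0]+79*np.cos(o[2]),o[1]+79*np.sin(o[2])]);D=np.array([o[0]-75*np.cos(o[2]),o[1]-75*np.sin(o[2])])
        print("predicted seat",S.round(1),"px hole",proj(p,[*S,20]).round(1),"rim",proj(p,[*S,34]).round(1),"saddle",D.round(1),proj(p,[*D,17]).round(1))
E
```

```text
top brown [ 129  187   31   92 1258] cen [490.7 289. ] boxcen [511.4 287.9]
top brown [134 198  11  12 106] cen [582.7 300.9] boxcen [582.6 300.7]
top dark [130 192  22  26 243] cen [573.2 290.8] boxcen [580. 297.]
top dark [135 264  13   5  59] cen [430.7 293.8] boxcen [431.2 294.6]
top bright [116 184  40  38 430] cen [586.8 314. ] boxcen [584.2 304.5]
top bright [126 263  14  10  75] cen [429.5 315.5] boxcen [429.6 310.2]
top bright [143 262   9   8  28] cen [434.5 271. ] boxcen [433.3 275.7]
top bright [126 281   9   4  13] cen [394. 314.] boxcen [394.8 315.8]
predicted seat [582.7 308.8] px hole [135.7 203.5] rim [133.7 203.2] saddle [429.3 296.2] [140.8 266.7]
scene brown [307 128   9   3  18] cen [419.6 293.4] boxcen [420.7 293.4]
scene brown [303 131  59  52 615] cen [522.4 283.1] boxcen [542. 289.]
scene brown [340 164  10   6  50] cen [589.8 300.5] boxcen [589.9 300. ]
scene dark [357 120  13  14  65] cen [482.7 447.1] boxcen [484.4 442.1]
scene dark [310 129   9   6  31] cen [433.3 295. ] boxcen [433.7 295.9]
scene dark [298 141   4   9  25] cen [461.1 226.6] boxcen [460.6 227.7]
scene dark [333 156  26  18 307] cen [582.4 308.6] boxcen [585.  306.9]
scene bright [363 120   7   8  13] cen [488.4 447.5] boxcen [487.9 446.9]
scene bright [309 122  16  17  59] cen [441.  304.4] boxcen [442.3 297.1]
scene bright [298 135   6  18  49] cen [466.3 226.4] boxcen [466.9 225.5]
scene bright [330 150  33  25 248] cen [580.  313.6] boxcen [586.4 304.4]
predicted seat [582.7 308.8] px hole [345.6 163.7] rim [346.5 160.6] saddle [429.3 296.2] [313.1 131.2]
```

Call:
move_arm --pt "-0.01 0.003 0 0 0 0.4" --pt "-0.028 0.009 0 0 0 1.3" --pt "-0.048 0.016 0 0 0 2.2" --pt "-0.068 0.023 0 0 0 3.2" --pt "-0.088 0.03 0 0 0 4.2" --pt "-0.108 0.037 0 0 0 5.2" --pt "-0.128 0.044 0 0 0 6.1" --pt "-0.146 0.05 0 0 0 7" --pt "-0.163 0.056 0 0 0 7.8" --pt "-0.18 0.062 0 0 0 8.5"

```text
clock: 23.63
ee_pos: [546.0, 179.4, 238.1]
tcp_rot: [-0.328, 0.945, 0.0, -0.002]
force: [1.0, -0.4, -3.8]
finger_gap: 0.322
grip_force: 69.6
```

Call:
move_arm --pt "-0.006 0.0165 0 0 0 0.8" --pt "-0.012 0.033 0 0 0 1.6" --pt "-0.018 0.0495 0 0 0 2.4" --pt "-0.024 0.066 0 0 0 3.2" --pt "-0.03 0.083 0 0 0 4" --pt "-0.036 0.099 0 0 0 4.8" --pt "-0.041 0.113 0 0 0 5.4" --pt "-0.044 0.1214 0 0 0 5.77" --pt "-0.044 0.1214 0 0 0 5.77" --pt "-0.044 0.1214 0 0 0 5.77"

```text
clock: 24.47
ee_pos: [505.3, 300.9, 238.5]
tcp_rot: [-0.035, 0.999, -0.001, -0.001]
force: [-0.3, -1.1, -4.4]
finger_gap: 0.322
grip_force: 69.6
```

Call:
move_arm --pt "0 0 0.01 0 0 0" --pt "0 0 0.03 0 0 0" --pt "0 0 0.055 0 0 0" --pt "0 0 0.08 0 0 0" --pt "0 0 0.105 0 0 0" --pt "0 0 0.125 0 0 0" --pt "0 0 0.14 0 0 0" --pt "0 0 0.148 0 0 0" --pt "0 0 0.15 0 0 0" --pt "0 0 0.15 0 0 0"

```text
clock: 25.3
ee_pos: [505.8, 300.4, 89.4]
tcp_rot: [-0.034, 0.999, -0.0, -0.0]
force: [0.6, -0.6, -4.0]
finger_gap: 0.319
grip_force: 69.6
```

```bash
python3 - <<'E'
from h import *
s=arm.read_state();print(s["ee_pos"],s["force"],s["ft_torque"],s["finger_gap"],s["joint_pos"])
go(505.5,300.6,90,1.6397)
c=snapshot("scene");t=snapshot("top")
for n,p in(("scene",c),("top",t)):
    for d in landmark_of(p,"portafilter")[:2]: print(n,d["point"],d["conf"],atz(p,*d["point"],50).round(1))
    for d in recognise(p,"portafilter")[:2]: print(n,d["extent"],d["conf"])
    S=[582,305.5]
    print("exp basket rim px",proj(p,[*S,107]),"seat rim px",proj(p,[*S,34]))
    cv2.imwrite(f"pics/raw_{n}.png",p["image"])
    h=cv2.cvtColor(p["image"],cv2.COLOR_BGR2HSV);u,v=proj(p,[*S,107]).astype(int)
    a=h[v-25:v+25,u-25:u+25];m=((a[...,2]<90)&(a[...,1]>60)).astype(np.uint8)
    k,l,st,ce=cv2.connectedComponentsWithStats(m)
    for i in range(1,k):
        if st[i,4]>60: print("coffee?",st[i],(ce[i]+[u-25,v-25]).round(1),atz(p,*(ce[i]+[u-25,v-25]),102)[:2].round(1))
E
```

```text
[505.80098572 300.36551853  89.41481104] [ 0.61248468 -0.56345238 -4.00494658] [-0.02993575 -0.0334183   0.00414   ] 0.31886980299167295 [ 5.35896211e-01  2.89798300e-01 -1.91551393e-01  1.09058033e+00
 -3.71239787e-05  4.68067300e-01]
go (505.5, 300.6, 90, 1.6397) d [ 0.0003  0.0003 -0.0006] r [-0.01 -0.01 -0.01] rows>= 0.0 | j [ 0.54  0.29 -0.19  1.09 -0.    0.47] h0 1.639
scene [326.8, 139.9] 0.6 [501.3 292.2  50. ]
scene [300.7, 109.2, 64.4, 53.9] 0.84
exp basket rim px [350.56133134 143.61098976] seat rim px [345.43260296 160.82360585]
coffee? [  0  22  12  27 181] [329.1 150.7] [573.5 241.9]
coffee? [ 15  22  22  13 217] [350.1 146.2] [586.  302.4]
top [133.3, 232.7] 0.91 [511.7 303.5  50. ]
exp basket rim px [123.63847208 201.22576802] seat rim px [135.07716659 203.42528104]
coffee? [ 15  13  25  26 308] [125.2 199.6] [585.9 304. ]
coffee? [34 42 16  8 81] [140.7 222.8] [533.5 268.9]
```

Seen by the same two cameras, the basket (586,303) sits over the seat (585,304.5) to within 2 mm, so I lower it.

Call:
move_arm --pt "0 0 0.006 0 0 0" --pt "0 0 0.012 0 0 0" --pt "0 0 0.018 0 0 0" --pt "0 0 0.023 0 0 0" --pt "0 0 0.028 0 0 0" --pt "0 0 0.032 0 0 0" --pt "0 0 0.035 0 0 0" --pt "0 0 0.037 0 0 0" --pt "0 0 0.038 0 0 0" --pt "0 0 0.039 0 0 0"

```text
clock: 26.43
ee_pos: [506.2, 301.1, 51.9]
tcp_rot: [-0.034, 0.999, 0.0, 0.0]
force: [-3.2, -2.5, 10.4]
finger_gap: 0.32
grip_force: 71.1
```

Call:
move_arm --pt "0 0 0.001 0 0 0" --pt "0 0 0.002 0 0 0" --pt "0 0 0.002 0 0 0"

```text
clock: 26.68
ee_pos: [506.2, 301.1, 51.9]
tcp_rot: [-0.034, 0.999, 0.0, 0.001]
force: [-5.3, -4.0, 14.4]
finger_gap: 0.317
grip_force: 71.6
```

Call:
move_arm --pt "0 0 0 0 0 0" --pt "0 0 0 0 0 0" --pt "0 0 0 0 0 0" --pt "0 0 0 0 0 0" --pt "0 0 0 0 0 0" --pt "0 0 0 0 0 0" --pt "0 0 -0.02 0 0 0" --pt "0 0 -0.05 0 0 0" --pt "0 0 -0.08 0 0 0" --pt "0 0 -0.11 0 0 0" --hand 0.085

```text
clock: 27.52
ee_pos: [505.6, 300.8, 159.8]
tcp_rot: [-0.034, 0.999, -0.0, -0.0]
force: [0.8, 0.7, 0.5]
finger_gap: 0.998
grip_force: 0.0
```

Call:
move_arm --pt "0 0 -0.04 0 0 0" --pt "0 0 -0.08 0 0 0" --pt "0 0 -0.12 0 0 0" --pt "-0.04 0.04 -0.16 0 0 0" --pt "-0.06 0.01 -0.16 0 0 0" --pt "-0.07 -0.03 -0.16 0 0 0" --pt "-0.07 -0.07 -0.16 0 0 0" --pt "-0.07 -0.11 -0.16 0 0 0" --pt "-0.07 -0.15 -0.16 0 0 0" --pt "-0.07 -0.15 -0.16 0 0 0"

```text
clock: 28.35
ee_pos: [586.5, 150.2, 319.3]
tcp_rot: [-0.031, 1.0, -0.001, 0.0]
force: [0.6, 0.8, 0.2]
finger_gap: 0.995
grip_force: 0.0
```

```bash
python3 - <<'E'
from h import *
s=arm.read_state();print(s["ee_pos"],s["force"],s["joint_pos"])
w=snapshot("wrist");c=snapshot("scene");t=snapshot("top")
for n,p in(("scene",c),("top",t),("wrist",w)):
    for d in landmark_of(p,"portafilter")[:1]: print(n,"pf",d["point"],d["conf"],atz(p,*d["point"],8).round(1))
    for d in landmark_of(p,"tamping_stand")[:1]: print(n,"st",d["point"],d["conf"],atz(p,*d["point"],0).round(1))
    for d in masks_of(p,"portafilter")[:1]:
        r=cv2.minAreaRect(np.argwhere(d["pixels"])[:,::-1].astype(np.float32));print(r)
o=np.zeros((560,780,3),np.uint8);o[:320,:426]=cv2.resize(w["image"],(426,320));o[:280,430:]=cv2.resize(t["image"][170:290,90:240],(350,280));o[280:,430:]=cv2.resize(c["image"][100:200,285:410],(350,280))
o[320:,:426]=cv2.resize(c["image"][150:290,60:308],(426,240))
cv2.imwrite("pics/g8.png",o)
E
```

```text
[586.52593655 150.15019365 319.27233905] [0.60884186 0.82745278 0.15494611] [ 0.25172408  0.29959582  0.32919555  1.60067853 -0.00242152  0.18959119]
scene pf [325.7, 149.6] 0.89 [503.2 294.9   8. ]
scene st [326.1, 150.9] 0.67 [502.8 298.1   0. ]
((328.4846496582031, 146.19683837890625), (68.29930114746094, 27.363853454589844), 32.228755950927734)
top pf [142.3, 235.8] 0.86 [503.3 295.9   8. ]
top st [144.9, 232.1] 0.82 [512.2 292.1   0. ]
((130.5, 244.0), (33.041988372802734, 83.67214965820312), 1.548157811164856)
wrist pf [371.5, 96.1] 0.87 [501.8 306.1   8. ]
wrist st [365.1, 94.3] 0.82 [499.8 299.7   0. ]
((375.0, 94.0), (188.0, 68.0), 90.0)
```

View pics/g8.png

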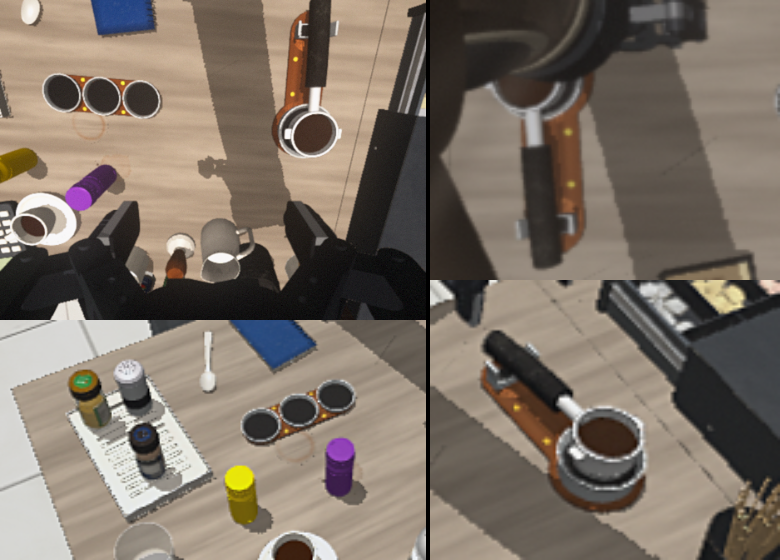

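The panels show the portafilter in the stand, with the basket over the seat at (308,132) and the handle in the saddle. All three shakers stand on the tray. I triangulate the rim height to be sure it is seated.

```bash
python3 - <<'E'
from h import *
w=snapshot("wrist");c=snapshot("scene")
def coffee(p,u,v,r=30):
    h=cv2.cvtColor(p["image"],cv2.COLOR_BGR2HSV)[v-r:v+r,u-r:u+r].astype(int)
    m=((h[...,2]<95)&(h[...,1]>55)).astype(np.uint8);k,l,st,ce=cv2.connectedComponentsWithStats(m)
    i=1+np.argmin([np.linalg.norm(ce[j]-r)+(1e3 if st[j,4]<100 else 0) for j in range(1,k)])
    print(st[i]+np.array([u-r,v-r,0,0,0]));return ce[i]+[u-r,v-r]
a=coffee(w,376,160);b=coffee(c,347,155,20);print(a,b)
A=[];B=[]
for p,q in((w,a),(c,b)):
    o,d=ray(p,*q);d/=np.linalg.norm(d);M=np.eye(3)-np.outer(d,d);A.append(M);B.append(M@o)
X=np.linalg.solve(sum(A),sum(B));print("coffee centre",X.round(1))
for p in(w,c):
    f=[np.round(proj(p,[582.5+dx,305.5,57+z]),1).tolist() for dx in(0,) for z in(0,6,15)];print("pred",f)
    print("rim seat",proj(p,[582.5,305.5,34]))
for s in (w,):
    for z in (44,25): 
        print("handle axis",z,atz(s,316*1.202,75*1.2,44).round(1),atz(s,319*1.202,10*1.2,28).round(1))
cv2.imwrite("pics/raww.png",w["image"])
E
```

```text
[ 347  138   46   46 1632]
[338 149  21  14 219]
[369.96997549 160.90196078] [348.05936073 155.65753425]
coffee centre [581.8 309.4  54.2]
pred [[368.1, 161.8], [369.7, 162.8], [372.4, 164.3]]
rim seat [362.08081054 158.29374519]
pred [[347.1, 155.7], [347.5, 154.3], [348.1, 152.2]]
rim seat [345.53296201 160.94341904]
handle axis 44 [492.7 308.8  44. ] [402.1 302.1  28. ]
handle axis 25 [492.7 308.8  44. ] [402.1 302.1  28. ]
```

The coffee surface is at z≈54 over (582,309), which matches a seated portafilter. Now I fetch the cocoa back.

Call:
move_arm --pt "0.092 -0.198 0 0 0 7.8" --pt "0.092 -0.198 0 0 0 7.8" --pt "0.092 -0.198 0 0 0 7.8" --pt "0.092 -0.198 0 0 0 7.8" --pt "0.092 -0.198 0 0 0 7.8" --pt "0.092 -0.198 0 0 0 7.8" --pt "0.092 -0.198 0 0 0 7.8" --pt "0.092 -0.198 0 0 0 7.8" --pt "0.092 -0.198 0 0 0 7.8"

```text
clock: 29.8
ee_pos: [507.7, -47.8, 319.2]
tcp_rot: [0.365, 0.931, 0.0, 0.0]
force: [0.4, -0.3, -0.4]
finger_gap: 0.999
grip_force: 0.0
```

```bash
python3 - <<'E'
from h import *
print(arm.read_state()["ee_pos"]);go(430,-257.3,260,.0025)
E
```

```text
[507.70215765 -47.79055249 319.15458364]
go (430, -257.3, 260, 0.0025) d [-0.0853 -0.2065  0.0591] r [0.   0.   7.84] rows>= 6.6 | j [-0.09  0.11  0.09  1.55  0.    0.65] h0 0.824
```

Call:
move_arm --pt "-0.0853 -0.2065 0.059 0 0 7.84" --pt "-0.0853 -0.2065 0.059 0 0 7.84" --pt "-0.0853 -0.2065 0.059 0 0 7.84" --pt "-0.0853 -0.2065 0.059 0 0 7.84" --pt "-0.0853 -0.2065 0.059 0 0 7.84" --pt "-0.0853 -0.2065 0.059 0 0 7.84" --pt "-0.0853 -0.2065 0.059 0 0 7.84" --pt "-0.0853 -0.2065 0.059 0 0 7.84" --pt "-0.0853 -0.2065 0.059 0 0 7.84" --pt "-0.0853 -0.2065 0.059 0 0 7.84"

```text
clock: 30.63
ee_pos: [430.3, -256.3, 260.2]
tcp_rot: [0.705, 0.709, 0.0, 0.0]
force: [-0.1, -0.2, 0.5]
finger_gap: 0.993
grip_force: 0.0
```

```bash
python3 - <<'E'
from h import *
w=snapshot("wrist")
print(arm.read_state()["ee_pos"]);go(430,-257.3,86,.0025)
for n,X in(("cocoa_shaker",[430,-257.3,113]),("green_jar",[430,-323.3,123]),("blue_jar",[555,-278.3,123])):
    print(n,"pred top",proj(w,X).round(0),[np.round(d["extent"]).tolist() for d in recognise(w,n)[:2]])
E
```

```text
[ 430.34180951 -256.1663245   260.24794645]
go (430, -257.3, 86, 0.0025) d [-0.0011 -0.0004  0.1742] r [0.   0.   0.03] rows>= 4.2 | j [-0.54  0.08 -0.07  1.42  0.    1.03] h0 0.005
cocoa_shaker pred top [255. 181.] [[231.0, 147.0, 48.0, 57.0]]
green_jar pred top [255. 250.] [[233.0, 204.0, 41.0, 69.0]]
blue_jar pred top [390. 207.] [[433.0, 83.0, 78.0, 44.0], [341.0, 166.0, 67.0, 64.0]]
```

Call:
move_arm --pt "-0.001 0 0.035 0 0 0" --pt "-0.001 0 0.07 0 0 0" --pt "-0.001 0 0.105 0 0 0" --pt "-0.001 0 0.14 0 0 0" --pt "-0.001 0 0.162 0 0 0" --pt "-0.001 0 0.172 0 0 0" --pt "-0.001 0 0.174 0 0 0" --pt "-0.001 0 0.174 0 0 0"

```text
clock: 31.5
ee_pos: [430.0, -257.9, 86.4]
tcp_rot: [0.706, 0.708, -0.0, 0.0]
force: [-0.6, -0.0, 0.6]
finger_gap: 0.998
grip_force: 0.0
```

Call:
move_arm --pt "0 0 0 0 0 0" --pt "0 0 0 0 0 0" --pt "0 0 0 0 0 0" --pt "0 0 0 0 0 0" --pt "0 0 0 0 0 0" --pt "0 0 0 0 0 0" --pt "0 0 0 0 0 0" --hand 0 --force 35

```text
clock: 32.08
ee_pos: [430.4, -258.5, 87.5]
tcp_rot: [0.707, 0.708, 0.0, 0.001]
force: [-0.6, 0.1, 5.9]
finger_gap: 0.51
grip_force: 35.2
```

Call:
move_arm --pt "0 0 -0.03 0 0 0" --pt "0 0 -0.065 0 0 0" --pt "0 0 -0.1 0 0 0" --pt "0 0 -0.12 0 0 0" --pt "0.03 0.01 -0.124 0 0 0" --pt "0.065 0.025 -0.124 0 0 0" --pt "0.1 0.04 -0.124 0 0 0" --pt "0.135 0.055 -0.124 0 0 0" --pt "0.17 0.07 -0.124 0 0 0" --pt "0.205 0.085 -0.124 0 0 0"

```text
clock: 32.92
ee_pos: [514.8, -51.2, 210.5]
tcp_rot: [0.707, 0.707, 0.0, 0.0]
force: [0.9, -1.3, -1.5]
finger_gap: 0.512
grip_force: 36.3
```

Call:
move_arm --pt "0.035 0.015 0 0 0 0" --pt "0.065 0.028 0 0 0 0" --pt "0.083 0.036 0 0 0 0" --pt "0.083 0.036 0.02 0 0 0" --pt "0.083 0.036 0.05 0 0 0" --pt "0.083 0.036 0.08 0 0 0" --pt "0.083 0.036 0.095 0 0 0" --pt "0.083 0.036 0.1 0 0 0" --pt "0.083 0.036 0.1 0 0 0" --pt "0.083 0.036 0.1 0 0 0"

```text
clock: 33.75
ee_pos: [550.8, 30.1, 111.0]
tcp_rot: [0.707, 0.708, 0.0, 0.0]
force: [-0.5, 0.5, -1.2]
finger_gap: 0.511
grip_force: 36.3
```

```bash
python3 - <<'E'
from h import *
print([np.round(arm.read_state()[k],2) for k in("ee_pos","force","finger_gap")]);go(550.9,30.7,110,.0025)
w=snapshot("wrist")
m=recognise(w,"cocoa_shaker");print([np.round(d["extent"]).tolist() for d in m[:1]])
print("pred jar top",proj(w,[550.9,30.7,139]).round(0),"bottom",proj(w,[550.9,30.7,42]).round(0))
E
```

```text
[array([550.8 ,  30.13, 110.96]), array([-0.48,  0.48, -1.19]), np.float64(0.51)]
go (550.9, 30.7, 110, 0.0025) d [0.0006 0.0001 0.001 ] r [ 0.01 -0.   -0.01] rows>= 0.0 | j [ 0.05  0.21 -0.25  1.11  0.    1.62] h0 0.001
[[200.0, 185.0, 110.0, 153.0]]
pred jar top [257. 302.] bottom [256. 210.]
```

Call:
move_arm --pt "0.0005 0 0.008 0 0 0" --pt "0.0005 0 0.016 0 0 0" --pt "0.0005 0 0.023 0 0 0" --pt "0.0005 0 0.029 0 0 0" --pt "0.0005 0 0.033 0 0 0" --pt "0.0005 0 0.035 0 0 0" --pt "0.0005 0 0.036 0 0 0" --pt "0.0005 0 0.036 0 0 0"

```text
clock: 34.52
ee_pos: [549.9, 30.7, 75.9]
tcp_rot: [0.707, 0.708, 0.0, 0.0]
force: [-7.2, -0.4, 16.2]
finger_gap: 0.514
grip_force: 37.4
```

Call:
move_arm --pt "0 0 0 0 0 0" --pt "0 0 0 0 0 0" --pt "0 0 0 0 0 0" --pt "0 0 0 0 0 0" --pt "0 0 0 0 0 0" --pt "0 0 -0.03 0 0 0" --pt "0 0 -0.07 0 0 0" --pt "0 0 -0.11 0 0 0" --pt "0 0 -0.15 0 0 0" --pt "0 0 -0.15 0 0 0" --hand 0.085

```text
clock: 35.35
ee_pos: [553.1, 30.8, 232.3]
tcp_rot: [0.707, 0.708, 0.004, 0.004]
force: [-0.0, -0.1, 0.3]
finger_gap: 0.996
grip_force: 0.0
```

```bash
python3 - <<'E'
from h import *
c=snapshot("scene");t=snapshot("top")
for n,p in(("scene",c),("top",t)):
    for k in("cocoa_shaker",):
        print(n,[(np.round(d["point"],1).tolist(),atz(p,*d["point"],6).round(1)) for d in landmark_of(p,k)[:1]],[np.round(d["extent"],1).tolist() for d in recognise(p,k)[:1]])
go(429.9,-323.3,250,.0025)
E
```

```text
scene [([255.1, 196.6], array([557.8,  25.9,   6. ]))] [[246.8, 169.3, 17.9, 30.9]]
top [] []
go (429.9, -323.3, 250, 0.0025) d [-0.3538 -0.1202 -0.0274] r [-0.03  0.   -0.01] rows>= 9.0 | j [ 0.06  0.18 -0.04  1.36  0.    1.63] h0 0.001
```

Call:
move_arm --pt "-0.354 -0.121 0 0 0 0" --pt "-0.354 -0.121 0 0 0 0" --pt "-0.354 -0.121 0 0 0 0" --pt "-0.354 -0.121 0 0 0 0" --pt "-0.354 -0.121 0 0 0 0" --pt "-0.354 -0.121 0 0 0 0" --pt "-0.354 -0.121 0 0 0 0" --pt "-0.354 -0.121 0 0 0 0" --pt "-0.354 -0.121 0 0 0 0" --pt "-0.354 -0.121 0 0 0 0"

```text
clock: 36.48
ee_pos: [426.9, -328.8, 222.1]
tcp_rot: [0.709, 0.705, -0.001, -0.001]
force: [-0.0, 0.3, 0.4]
finger_gap: 0.996
grip_force: 0.0
```

Call:
move_arm --pt "0 0 0 0 0 0" --pt "0 0 0.03 0 0 0" --pt "0 0 0.065 0 0 0" --pt "0 0 0.1 0 0 0" --pt "0 0 0.122 0 0 0" --pt "0 0 0.131 0 0 0" --pt "0 0 0.1325 0 0 0" --pt "0 0 0.1325 0 0 0"

```text
clock: 37.15
ee_pos: [430.1, -322.7, 91.6]
tcp_rot: [0.706, 0.708, 0.0, -0.0]
force: [-0.2, -0.1, 0.8]
finger_gap: 0.994
grip_force: 0.0
```

Call:
move_arm --pt "0 0 0 0 0 0" --pt "0 0 0 0 0 0" --pt "0 0 0 0 0 0" --pt "0 0 0 0 0 0" --pt "0 0 0 0 0 0" --pt "0 0 0 0 0 0" --pt "0 0 0 0 0 0" --hand 0

```text
clock: 37.73
ee_pos: [430.4, -324.0, 92.9]
tcp_rot: [0.707, 0.707, 0.0, 0.001]
force: [-0.9, 0.2, 6.0]
finger_gap: 0.509
grip_force: 35.0
```

Call:
move_arm --pt "0 0 -0.03 0 0 0" --pt "0 0 -0.065 0 0 0" --pt "0 0 -0.1 0 0 0" --pt "0 0 -0.115 0 0 0" --pt "0.03 0.01 -0.1185 0 0 0" --pt "0.065 0.025 -0.1185 0 0 0" --pt "0.1 0.04 -0.1185 0 0 0" --pt "0.135 0.055 -0.1185 0 0 0" --pt "0.17 0.07 -0.1185 0 0 0" --pt "0.205 0.085 -0.1185 0 0 0"

```text
clock: 38.57
ee_pos: [514.8, -116.8, 210.3]
tcp_rot: [0.707, 0.707, 0.0, 0.0]
force: [0.9, -0.5, -0.7]
finger_gap: 0.504
grip_force: 36.1
```

Call:
move_arm --pt "0.035 0.015 0 0 0 0" --pt "0.065 0.028 0 0 0 0" --pt "0.083 0.035 0 0 0 0" --pt "0.083 0.035 0.02 0 0 0" --pt "0.083 0.035 0.05 0 0 0" --pt "0.083 0.035 0.08 0 0 0" --pt "0.083 0.035 0.095 0 0 0" --pt "0.083 0.035 0.1 0 0 0" --pt "0.083 0.035 0.1 0 0 0"

```text
clock: 39.32
ee_pos: [548.4, -35.3, 108.7]
tcp_rot: [0.707, 0.708, -0.001, -0.001]
force: [0.3, 0.3, -0.2]
finger_gap: 0.499
grip_force: 36.0
```

Call:
move_arm --pt "0 0 0.008 0 0 0" --pt "0 0 0.015 0 0 0" --pt "0 0 0.021 0 0 0" --pt "0 0 0.026 0 0 0" --pt "0 0 0.029 0 0 0" --pt "0 0 0.03 0 0 0" --pt "0 0 0.03 0 0 0"

```text
clock: 39.9
ee_pos: [549.4, -35.4, 81.4]
tcp_rot: [0.707, 0.708, 0.0, 0.0]
force: [-4.8, -0.0, 8.1]
finger_gap: 0.503
grip_force: 36.7
```

Call:
move_arm --pt "0 0 0 0 0 0" --pt "0 0 0 0 0 0" --pt "0 0 0 0 0 0" --pt "0 0 0 0 0 0" --pt "0 0 0 0 0 0" --pt "0 0 -0.03 0 0 0" --pt "0 0 -0.07 0 0 0" --pt "0 0 -0.11 0 0 0" --pt "0 0 -0.14 0 0 0" --pt "-0.03 0 -0.14 0 0 0" --hand 0.085

```text
clock: 40.73
ee_pos: [552.1, -62.8, 227.2]
tcp_rot: [0.705, 0.709, 0.004, 0.003]
force: [1.1, 0.0, -0.6]
finger_gap: 0.998
grip_force: 0.0
```

Call:
move_arm --pt "-0.04 0.005 0 0 0 0" --pt "-0.08 0.005 0 0 0 0" --pt "-0.12 0.005 0 0 0 0" --pt "-0.16 0.005 0 0 0 0" --pt "-0.2 0.005 0 0 0 0" --pt "-0.213 0.005 0 0 0 0" --pt "-0.213 0.005 0 0 0 0" --pt "-0.213 0.005 0 0 0 0" --pt "-0.213 0.005 0.03 0 0 0" --pt "-0.213 0.005 0.06 0 0 0"

```text
clock: 41.57
ee_pos: [556.2, -277.3, 161.5]
tcp_rot: [0.706, 0.708, 0.001, 0.002]
force: [-0.0, 1.0, -0.7]
finger_gap: 0.997
grip_force: 0.0
```

Call:
move_arm --pt "0 0 0.03 0 0 0" --pt "0 0 0.055 0 0 0" --pt "0 0 0.066 0 0 0" --pt "0 0 0.0685 0 0 0" --pt "0 0 0.0685 0 0 0" --pt "0 0 0.0685 0 0 0"

```text
clock: 42.07
ee_pos: [555.7, -278.1, 93.3]
tcp_rot: [0.706, 0.708, 0.0, 0.001]
force: [-0.1, -0.2, 0.7]
finger_gap: 0.997
grip_force: 0.0
```

Call:
move_arm --pt "0 0 0 0 0 0" --pt "0 0 0 0 0 0" --pt "0 0 0 0 0 0" --pt "0 0 0 0 0 0" --pt "0 0 0 0 0 0" --pt "0 0 0 0 0 0" --pt "0 0 0 0 0 0" --hand 0

```text
clock: 42.65
ee_pos: [555.4, -278.6, 92.4]
tcp_rot: [0.707, 0.708, 0.0, 0.001]
force: [1.1, 0.0, 5.7]
finger_gap: 0.467
grip_force: 35.2
```

Call:
move_arm --pt "0 0 -0.03 0 0 0" --pt "0 0 -0.065 0 0 0" --pt "0 0 -0.1 0 0 0" --pt "0 0 -0.1185 0 0 0" --pt "0.03 -0.002 -0.1185 0 0 0" --pt "0.065 -0.004 -0.1185 0 0 0" --pt "0.1 -0.006 -0.1185 0 0 0" --pt "0.135 -0.008 -0.1185 0 0 0" --pt "0.165 -0.008 -0.1185 0 0 0" --pt "0.178 -0.008 -0.1185 0 0 0"

```text
clock: 43.48
ee_pos: [545.6, -97.3, 209.5]
tcp_rot: [0.706, 0.708, -0.0, -0.001]
force: [-0.3, 0.6, -1.2]
finger_gap: 0.466
grip_force: 35.7
```

Call:
move_arm --pt "0 0 0 0 0 0" --pt "0 0 0.03 0 0 0" --pt "0 0 0.06 0 0 0" --pt "0 0 0.085 0 0 0" --pt "0 0 0.1 0 0 0" --pt "0 0 0.11 0 0 0" --pt "0 0 0.118 0 0 0" --pt "0 0 0.125 0 0 0" --pt "0 0 0.129 0 0 0" --pt "0 0 0.1295 0 0 0"

```text
clock: 44.32
ee_pos: [547.2, -100.7, 80.8]
tcp_rot: [0.707, 0.707, 0.0, 0.001]
force: [-0.2, 0.0, -0.8]
finger_gap: 0.465
grip_force: 35.3
```

Call:
move_arm --pt "0 0 0 0 0 0" --pt "0 0 0.0005 0 0 0"

```text
clock: 44.48
ee_pos: [546.9, -100.5, 80.7]
tcp_rot: [0.707, 0.708, 0.0, 0.0]
force: [0.4, 0.9, -0.3]
finger_gap: 0.461
grip_force: 35.3
```

Call:
move_arm --pt "0 0 0 0 0 0" --pt "0 0 0 0 0 0" --pt "0 0 0 0 0 0" --pt "0 0 0 0 0 0" --pt "0 0 0 0 0 0" --pt "0 0 -0.03 0 0 0" --pt "0 0 -0.07 0 0 0" --pt "0 0 -0.11 0 0 0" --pt "0 0 -0.15 0 0 0" --pt "0 -0.03 -0.19 0 0 0" --hand 0.085

```text
clock: 45.32
ee_pos: [523.9, -100.4, 265.4]
tcp_rot: [0.706, 0.708, 0.001, 0.001]
force: [0.3, 0.8, 0.6]
finger_gap: 0.993
grip_force: 0.0
```

Call:
move_arm --pt "-0.04 -0.03 -0.02 0 0 0" --pt "-0.08 -0.06 -0.03 0 0 0" --pt "-0.12 -0.09 -0.03 0 0 0" --pt "-0.16 -0.12 -0.03 0 0 0" --pt "-0.2 -0.15 -0.03 0 0 0" --pt "-0.2 -0.15 -0.03 0 0 0" --pt "-0.2 -0.15 -0.03 0 0 0" --pt "-0.2 -0.15 -0.03 0 0 0"

```text
clock: 45.98
ee_pos: [370.2, -302.3, 293.5]
tcp_rot: [0.708, 0.706, -0.0, 0.0]
force: [0.7, 0.6, 0.7]
finger_gap: 0.996
grip_force: 0.0
```

```bash
python3 - <<'E'
from h import *
s=arm.read_state();print(s["clock"],s["ee_pos"],np.abs(s["qd"]).max(),s["force"])
for n in("scene","top"):
    p=snapshot(n)
    for k,z in(("green_jar",6),("blue_jar",6),("cocoa_shaker",6),("portafilter",8)):
        print(n,k,[(np.round(d["point"],1).tolist(),atz(p,*d["point"],z)[:2].round(1).tolist(),round(d["conf"],2)) for d in landmark_of(p,k)[:3]],[np.round(d["extent"],1).tolist() for d in recognise(p,k)[:3]])
E
```

```text
45.9833 [ 370.23362627 -302.30601709  293.52878337] 0.06377847020050667 [0.67787245 0.57186453 0.66390656]
scene green_jar [([227.9, 201.5], [538.3, -48.5], 0.76)] [[222.9, 174.3, 20.8, 35.5]]
scene blue_jar [([203.1, 261.8], [675.3, -185.7], 0.92), ([211.1, 212.5], [550.1, -104.9], 0.7), ([253.7, 244.8], [690.4, -49.6], 0.67)] [[193.7, 233.3, 14.1, 37.2], [202.6, 183.3, 17.9, 34.8], [304.0, 117.7, 58.3, 53.8]]
scene cocoa_shaker [([252.7, 195.7], [552.1, 21.4], 0.66)] [[246.5, 169.7, 21.0, 29.7]]
scene portafilter [] [[300.1, 115.5, 61.3, 57.6]]
top green_jar [([276.4, 211.1], [555.0, -37.3], 0.86), ([140.0, 235.9], [503.2, 302.3], 0.23)] [[268.3, 202.5, 19.0, 22.3]]
top blue_jar [([301.4, 216.3], [540.4, -98.8], 0.89), ([278.4, 158.5], [687.6, -46.8], 0.7)] [[328.0, 148.8, 26.7, 23.7], [270.5, 138.7, 17.7, 28.5], [294.4, 205.9, 23.3, 14.1]]
top cocoa_shaker [([254.4, 213.6], [550.4, 17.5], 0.77)] [[242.2, 202.7, 16.7, 19.3]]
top portafilter [([141.4, 233.1], [510.0, 298.2], 0.61)] [[115.6, 185.1, 35.5, 100.0], [125.6, 182.6, 35.8, 97.0]]
```

The landmarks are noisy, so I match each shaker's patch against the starting pictures.

```bash
python3 - <<'E'
from h import *
k=800/512
for n in("scene","top"):
    p=snapshot(n);now=cv2.resize(p["image"],(800,600),interpolation=cv2.INTER_CUBIC);old=cv2.imread(f"pics/{n}0.png")
    for nm,X in(("green",[550,-35]),("blue",[546.5,-100]),("cocoa",[552,31])):
        zt=102 if nm=="cocoa" else 111
        for part,z in(("top",zt-3),("mid",60)):
            u,v=(proj(p,[*X,z])*k).astype(int);r=14
            T=old[v-r:v+r,u-r:u+r];S=now[v-r-16:v+r+16,u-r-16:u+r+16]
            R=cv2.matchTemplate(S,T,cv2.TM_CCOEFF_NORMED);_,mx,_,loc=cv2.minMaxLoc(R)
            d=np.array(loc)-16
            a=atz(p,u/k,v/k,z);b=atz(p,(u+d[0])/k,(v+d[1])/k,z)
            print(n,nm,part,"shift px",d,"score",round(mx,2),"mm",(b-a)[:2].round(1))
    S=now;h=cv2.cvtColor(now,cv2.COLOR_BGR2HSV)
E
```

```text
scene green top shift px [0 0] score 0.98 mm [0. 0.]
scene green mid shift px [0 0] score 0.97 mm [0. 0.]
scene blue top shift px [0 0] score 0.9 mm [0. 0.]
scene blue mid shift px [0 0] score 0.97 mm [0. 0.]
scene cocoa top shift px [0 0] score 0.93 mm [0. 0.]
scene cocoa mid shift px [0 0] score 0.97 mm [0. 0.]
top green top shift px [0 0] score 0.97 mm [0. 0.]
top green mid shift px [0 0] score 0.97 mm [0. 0.]
top blue top shift px [0 1] score 0.94 mm [-1.4  0.1]
top blue mid shift px [0 0] score 0.91 mm [0. 0.]
top cocoa top shift px [0 1] score 0.97 mm [-1.4  0. ]
top cocoa mid shift px [0 1] score 0.97 mm [-1.5  0. ]
```

```bash
python3 -c "
from cell import arm
print(arm.close_job())"
```

```text
the job is handed in; nothing more can be done
None
```

I handed the job in, with no verdict returned: the portafilter is seated in the tamping stand (by image checks), and the three shakers are back in their own cups within about 2 mm of where they started.

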